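# Hang the hubbed grinding wheel on its slanted storage arm

### The arm

A 6-joint arm with a two-finger parallel gripper is mounted at the origin on the work surface. World frame = base frame: x ahead of the robot, y to its left, z up, the work surface at z = 0. Lengths are in m, angles in rad, forces in N, time in s.
With the tool pointing down it reaches from about 0.325 to 0.775 m from the base axis. Payload 5.5 kg.
Tool frame: the origin (TCP) lies at the very end of the fingers, on their centre line; the grasp point (between the pads) lies 19 mm behind it (manip.grip_point_offset is the distance from the TCP to the grasp point, in m); y points along the fingers, z is the direction in which the jaws open and shut, and the axes are right-handed (so a half turn about y gives the same grasp; the last joint's range is limited). The gripper opens to 88 mm and grips with 3 to 60 N. Pads are 20 mm wide; open, the fingers measure 115 mm over their backs; the gripper's body (75 mm by 178 mm) begins 61 mm behind the grasp point.
Start: joints at [-1.325, 0.091, 1.231, -0, 1.82, -0.057], TCP at [0.179, -0.573, 0.223] pointing down, gripper open.
Joint ranges: [-2.87, 2.87], [-0.86, 2.18], [0.17, 2.46], [-1.51, 4.65], [0.06, 2.69], [-2.65, 2.65]. Speed limits (rad/s): [2.57, 2.57, 3.01, 3.14, 3.14, 3.14].

### API

Orientations are given as a unit quaternion [w, x, y, z].
In Python, from workcell import manip gives the robot as it stands.
- The arm moves only by the tool step_arm, never from a script. Its argument "commands" is a list of rows, each a list of 6 numbers: the shift along the tool's x, y, z in mm, then the turn, a rotation vector about the tool's x, y, z in rad. In form: [[dx, dy, dz, wx, wy, wz], ...]. A call has 1 to 10 rows; each row shifts and turns the commanded pose from where the row before left it, along the tool's axes as they then stand; what a row does not reach is not made up. A row lasts 1/8 s, in which the tool goes at most 62.5 mm and 10.7 degrees, less where a joint would pass 70% of its speed; a pose out of reach is approached as far as the arm can. A call is refused whole if a number of a shift passes 62.5 or a number of a turn 0.188, either way. A call with a gripper value outside its range is refused whole. "fingers" is the gripper's target within -1 to 1 (fully open at 1, half-way at 0, shut at -1), set as the call begins (left out, the last holds). The fingers move at their own pace and stop on an object; the grip force is fixed at half the most. Time passes only in rows, so rows that do not move let the fingers close. It gives the time, the measured TCP pose, the force and the opening at its end, in the units of the state.
- manip.get_obs(): the state, without advancing time (a new reading comes with each control period).
- manip.snapshot(name): name is "scene" or "top"; returns (picture, depth): 480x640x3 uint8, blue, green, red; 480x640 float32, m along the optical axis (not along the pixel's ray), 0 where there is no reading.
- manip.camera_info(name): a dict with "fov_y" (degrees; the focal length in pixels is half the picture's height over the tangent of half this angle, whatever the lens; pixels are square), "cx", "cy" (the principal point, pixels), "eye" and "orientation" of the camera in the world. Camera axes: x right, y down, z forward; pixel columns grow to the right and rows downward; lengths in m; the calibration is good to about 2 mm. A picture is of the moment at which its call begins. camera_info takes no time and is no camera call.
- manip.sign_off(): hands the job in, once; it reports no verdict.
The state is a dict: "time_s": time; "joint_positions": joint angles; "dq": joint speeds; "tau": joint torques, N m; "tool_pos": TCP position; "eef_rot": TCP orientation; "ft_force": force on the tool from outside, world axes, zero at the start; "ft_torque": the same for the moment, N m; "gripper_width": opening from 0.0 (shut) to 1.0 (fully open).
Only numpy, scipy, OpenCV 4.12 (cv2) and the standard library are available. Lean on these libraries where they do the work, as an engineer would, in place of code of your own. Each camera call takes 0.05 s, during which the arm holds its last target.

### The job

Pick up the grinding wheel that has the steel hub with the hexagon nose, thread it, slotted underside first, onto the slanted arm of the storage stand, and turn it gently until the driving pin drops into a slot of the hub, so that the wheel hangs fully home, flush on the collar. Then let go. Feel your way and never force the wheel against the stand, and leave the other things on the bench where they are.

Things in the scene. Friction and masses are not known exactly. Their poses are not given: they have to be found in the camera images.
- wheel: The wheel to hang: grey grinding wheel 125 mm in diameter, 20 mm thick, 0.4 to 0.8 kg, on a bare steel hub with a hexagon nose and a 20 mm bore right through (inside narrowest 20 mm). It lies flat on the bench, nose up. Origin: on the bore axis at the underside; z: along the bore towards the nose; x: square to one pair of the hexagon's flats (the others at 60 and 120 degrees).
- nose (a point): Where to grip the wheel: on the bore axis 42 mm above its underside, in the hexagon nose, which is 40 mm across flats, each flat 23 mm wide, and reaches from 20 mm (the wheel's upper face, 21 mm at the flange) to 52 mm above the underside. Axes as the wheel's.
- slots (a point): On the bore axis, 12 mm above the wheel's underside: the floor of four radial slots in the underside, along the wheel's +x, +y, -x and -y, each 14.4 mm wide and 12 mm deep, reaching out to 27 mm from the axis. Axes as the wheel's.
- post: The slanted arm of the stand: steel bar 16 mm in diameter, rising 50 degrees above level towards the stand's front. Origin: on the bar's axis at the upper face of a round clamp collar 68 mm in diameter; z: along the bar to its free end; y: level. Wheel home = wheel origin at this origin, nose outwards, wheel z along this z.
- post_end (a point): The free end of the slanted bar, on its axis, 78 mm from the collar's face. The last 14 mm taper from 16 to 6 mm in diameter. Axes as the arm's.
- rack: Dark steel stand fixed to the bench, foot 130 x 150 x 12 mm (origin under it; -x is the front), upright 110 mm high. A driving pin, 12 mm thick, stands 9 mm up from the arm's collar, 22 mm off the axis, at any angle round it (not measured; the wheel stops on it 9 mm short until a slot meets it, +-3 degrees). Press about 5 N while turning; over 50 N, all its contacts with the stand (pin, collar, bar) summed, does damage.
- plain_wheel: Bystander: a plain grey grinding wheel, 125 mm in diameter, 20 mm thick, 32 mm hole, no hub, lying flat. Origin: centre of the underside. The two wheels may be in either's place.
- oil_can: Bystander: steel can, 60 mm in diameter, 120 mm tall, standing. Origin: centre of the underside.
- wrench: Bystander: wrench 170 mm long lying flat. Origin near its middle.
Not all that is in view belongs to the job. What is shaped like the wheel but brown is not meant. Of the things that look like the rack, the larger one is meant.

How it is judged:
On the way:
1. the wheel is threaded on the arm, in line with it, resting on or near the pin (x of wheel in the frame of post between -0.005 and 0.005 m and y of wheel in the frame of post between -0.005 and 0.005 m and z of wheel in the frame of post between -0.005 and 0.04 m and angle between the z axis of wheel and the z axis of post, either way round below 0.15 rad), for 0.1 s.
At the end, for the whole second after the job is handed in: The wheel hangs on the arm, nose outwards, its underside flush on the collar (within 3 mm along the arm, 4 mm across it, 0.06 rad in line), the pin in a slot, at rest and released (x of wheel in the frame of post between -0.004 and 0.004 m and y of wheel in the frame of post between -0.004 and 0.004 m and z of wheel in the frame of post between -0.003 and 0.003 m and angle between the z axis of wheel and the z axis of post, either way round below 0.06 rad and linear speed of wheel below 0.01 m/s and angular speed of wheel below 0.1 rad/s and contact force between the fingers and wheel below 0.1 N); the robot touches nothing.
It fails at once if the wheel is pressed against the stand with more than 50 N (contact force between wheel and rack above 50 N).
It fails at once if a bystander is moved more than 30 mm (distance of any of plain_wheel, oil_can, wrench from where it was at the start of the episode above 0.03 m).
It also fails if it takes over 72 s, if anything falls off the work surface, if the arm or the gripper's body presses on something with over 40 N, if the wrist force passes 120 N, or if a joint passes its speed limit or range.

## Working session

There is one attempt and no reset: what is moved stays moved. The work goes in short steps, Python scripts to look and compute and a tool call to move; the robot and the scene stay as the last step left them, time stands still between calls to the robot, and variables do not carry over. Pictures are saved under pics/ and viewed, and the job is handed in when it is done.

Besides the shell and the picture viewer there is one more tool, called after "Call:" as name(argument=value, ...), one argument or row to a line, values as JSON. step_arm: Moves the arm, as the interface text tells. Its arguments: {"type":"object","properties":{"commands":{"type":"array","items":{"type":"array","items":{"type":"number"}}},"fingers":{"type":"number"}},"required":["commands"]}

```bash
mkdir -p pics; ls
python3 - <<'E'
from workcell import manip
import cv2,numpy as np
print(manip.get_obs())
print(manip.grip_point_offset)
for n in("scene","top"):
    print(n,manip.camera_info(n))
    p,d=manip.snapshot(n)
    cv2.imwrite(f"pics/{n}0.png",p); np.save(f"pics/{n}0.npy",d)
E
```

```text
pics
{'time_s': 0.0, 'joint_positions': array([-1.32473344e+00,  9.18628193e-02,  1.23190736e+00, -2.14971466e-05,
        1.81980842e+00, -5.66973375e-02]), 'dq': array([-0.00082142, -0.00045697,  0.00029567, -0.00015579, -0.00155726,
       -0.00208284]), 'tau': array([ 6.94934151e-04, -4.46454906e+01, -4.06444216e+01,  6.96824910e-02,
        2.93761538e-02, -1.30848548e-04]), 'tool_pos': array([ 0.178811  , -0.57241197,  0.2214924 ]), 'eef_rot': array([ 0.10655793, -0.10670536,  0.69971846, -0.69832188]), 'ft_force': array([0.36680935, 1.06751964, 0.19596708]), 'ft_torque': array([ 0.00843889, -0.0505649 , -0.03018084]), 'gripper_width': 0.9991036224095274}
0.0187
scene {'fov_y': 56.60198981429114, 'cx': 314.73855060038215, 'cy': 242.3984790701211, 'eye': array([ 1.21999374, -0.02580903,  0.67849414]), 'orientation': array([-0.33849487,  0.65904931,  0.59251723, -0.31622548])}
top {'fov_y': 45.6407770510118, 'cx': 320.3546766988182, 'cy': 242.4829166427247, 'eye': array([0.38292859, 0.01758569, 1.57624778]), 'orientation': array([ 0.02173443, -0.7037162 ,  0.70996446, -0.01617338])}
```

View pics/scene0.png

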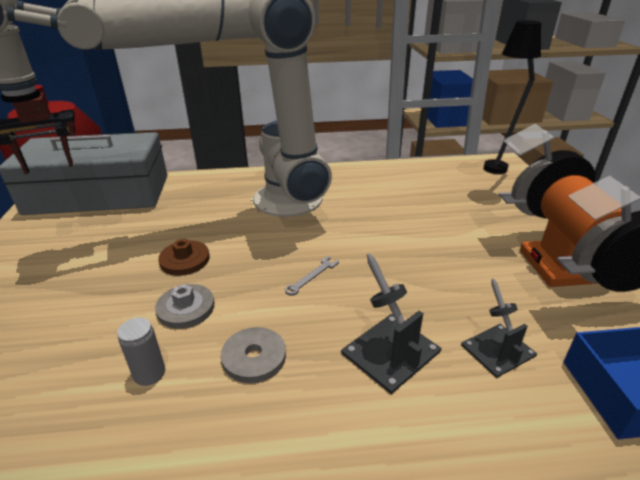

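View pics/top0.png

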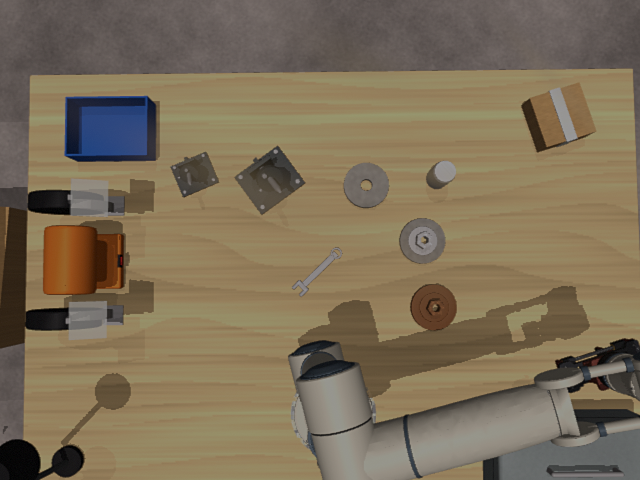

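The top view shows the hub wheel at pixel (424,240) and the brown decoy at (434,307). The larger stand is at (270,180), the smaller at (195,175), the plain wheel at (366,185) and the can at (441,174). The wrench is at (318,272). Next I measure.

```bash
cat > h.py <<'E'
import numpy as np,cv2
from scipy.spatial.transform import Rotation as R
from workcell import manip
def cam(n):
    c=manip.camera_info(n); q=c['orientation']; f=240/np.tan(np.radians(c['fov_y']/2))
    return R.from_quat([q[1],q[2],q[3],q[0]]).as_matrix(),np.array(c['eye']),f,c['cx'],c['cy']
def cloud(n,d):
    M,e,f,cx,cy=cam(n); v,u=np.mgrid[0:480,0:640]
    P=np.stack([(u-cx)/f*d,(v-cy)/f*d,d],-1)
    return P@M.T+e
def ray(n,uv,z):
    M,e,f,cx,cy=cam(n); r=M@np.array([(uv[0]-cx)/f,(uv[1]-cy)/f,1]); return e+r*(z-e[2])/r[2]
def proj(n,P):
    M,e,f,cx,cy=cam(n); p=(np.atleast_2d(P)-e)@M; return np.c_[cx+f*p[:,0]/p[:,2],cy+f*p[:,1]/p[:,2]]
E
python3 - <<'E'
from h import *
for n in("top","scene"):
    d=np.load(f"pics/{n}0.npy");p=cv2.imread(f"pics/{n}0.png");C=cloud(n,d);np.save(f"pics/{n}C.npy",C)
    b={'top':(slice(280,300),slice(200,280)),'scene':(slice(400,420),slice(150,300))}[n]
    print(n,'bench z',np.nanmedian(C[b][...,2]),C[b][...,2].std(), (d==0).mean())
p=cv2.imread("pics/top0.png"); a=cv2.resize(p[200:280,384:464],None,fx=7,fy=7,interpolation=cv2.INTER_CUBIC);cv2.imwrite("pics/a.png",a)
a=cv2.resize(p[135:225,225:315],None,fx=6,fy=6,interpolation=cv2.INTER_CUBIC);cv2.imwrite("pics/b.png",a)
p=cv2.imread("pics/scene0.png"); a=cv2.resize(p[245:395,335:445],None,fx=4,fy=4,interpolation=cv2.INTER_CUBIC);cv2.imwrite("pics/c.png",a)
a=cv2.resize(p[270:340,145:225],None,fx=7,fy=7,interpolation=cv2.INTER_CUBIC);cv2.imwrite("pics/d.png",a)
E
```

```text
top bench z -0.0012463350961227082 0.10418788941690085 0.00400390625
scene bench z 0.0004412107637761231 0.046228353438368015 0.0040104166666666665
```

View pics/a.png

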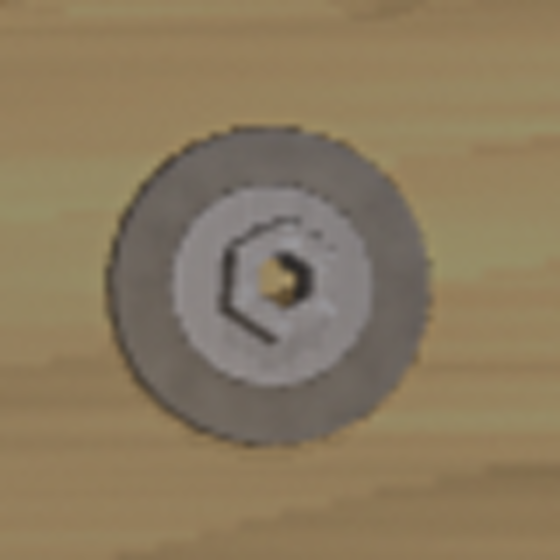

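View pics/b.png

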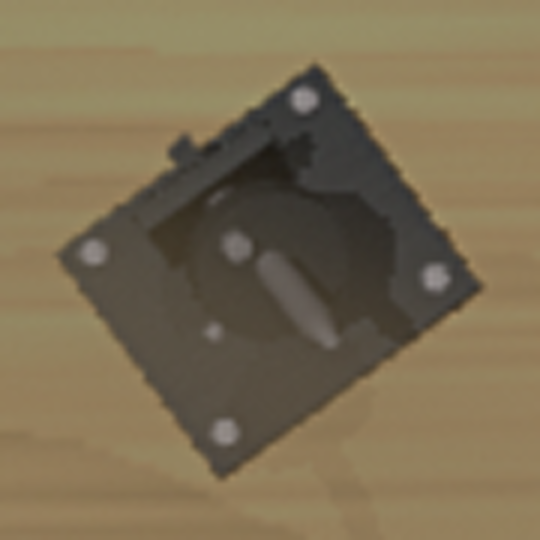

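View pics/c.png

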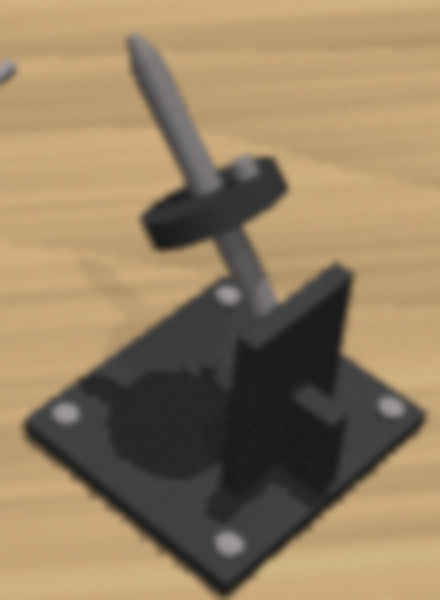

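View pics/d.png

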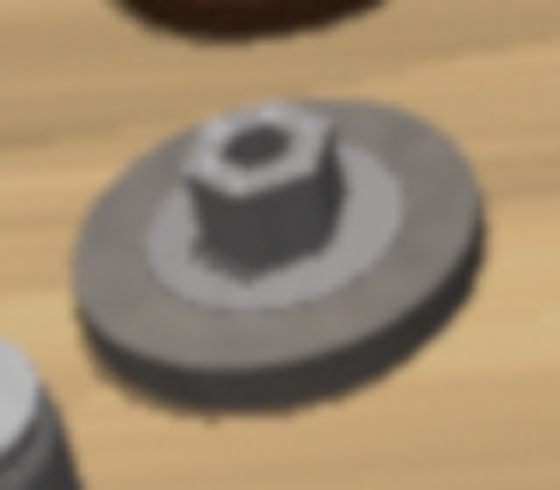

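Run:
```python
from h import *
C=np.load("pics/topC.npy");S=np.load("pics/sceneC.npy")
p=cv2.imread("pics/top0.png")
# wheel: low-saturation blob
hsv=cv2.cvtColor(p,cv2.COLOR_BGR2HSV)
m=((hsv[...,1]<60)).astype(np.uint8)
n,l,st,ce=cv2.connectedComponentsWithStats(m)
i=l[225,424];print('wheel blob',st[i],ce[i])
cs,_=cv2.findContours((l==i).astype(np.uint8),cv2.RETR_EXTERNAL,cv2.CHAIN_APPROX_NONE)
el=cv2.fitEllipse(cs[0]);print(el); c=ray('top',el[0],.010);print('wheel c (rim mid)',c,ray('top',el[0],.02))
for k in(0,.02):print(ray('top',(el[0][0]+el[1][0]/2,el[0][1]),k)-ray('top',(el[0][0]-el[1][0]/2,el[0][1]),k))
for name,D in(('top',C),('scene',S)):
    for zlo,zhi,r in((.045,.060,.035),(.012,.028,.08)):
        q=D.reshape(-1,3);k=(np.linalg.norm(q[:,:2]-c[:2],axis=1)<r)&(q[:,2]>zlo)&(q[:,2]<zhi)
        h=q[k]; (cx,cy),rr=cv2.minEnclosingCircle(h[:,:2].astype(np.float32))
        print(name,zlo,k.sum(),h.mean(0),np.median(h[:,2]),'enc',cx,cy,rr)
        if zlo>.04:
            b=cv2.boundingRect(np.array([[0,0]],np.int32))
            # hexagon: width vs direction
            a=np.radians(np.arange(0,60,5));best=[]
            for t in np.radians(np.arange(0,60,5)):
                ws=[np.ptp(h[:,:2]@[np.cos(t+j*np.pi/3),np.sin(t+j*np.pi/3)]) for j in range(3)]
                best.append(round(np.mean(ws)*1e3,1))
            print('widths 0..55 by5',best)
# rack foot
m=((hsv[...,2]<90)).astype(np.uint8)
n,l,st,ce=cv2.connectedComponentsWithStats(m);i=l[165,285];print('rack',st[i])
mm=cv2.morphologyEx((l==i).astype(np.uint8),cv2.MORPH_OPEN,np.ones((9,9)))
cs,_=cv2.findContours(mm,cv2.RETR_EXTERNAL,cv2.CHAIN_APPROX_NONE)
c=max(cs,key=cv2.contourArea);r=cv2.minAreaRect(c);print(r)
bx=cv2.boxPoints(r);W=np.array([ray('top',b,.012) for b in bx]);print(W,np.linalg.norm(W-np.roll(W,-1,0),axis=1),W.mean(0))
```

```text
wheel blob [ 400  218   45   45 1575] [422.11238095 240.3415873 ]
((422.1352233886719, 240.32220458984375), (44.12248611450195, 44.494876861572266), 111.71563720703125)
wheel c (rim mid) [ 0.47045202 -0.25005853  0.01      ] [ 0.46989321 -0.2483497   0.02      ]
[-0.00110678 -0.12178522  0.        ]
[-0.00109274 -0.12023997  0.        ]
top 0.045 145 [ 0.46969954 -0.24877267  0.05100949] 0.050826372099348927 enc 0.4703042209148407 -0.24911127984523773 0.022806696593761444
widths 0..55 by5 [np.float64(43.9), np.float64(43.6), np.float64(43.0), np.float64(42.0), np.float64(41.0), np.float64(40.0), np.float64(40.6), np.float64(41.7), np.float64(42.6), np.float64(43.4), np.float64(43.8), np.float64(44.0)]
top 0.012 1386 [ 0.46963412 -0.24858237  0.01927872] 0.019228837411747968 enc 0.46908047795295715 -0.24964216351509094 0.0632840171456337
scene 0.045 231 [ 0.47167852 -0.24916023  0.05125634] 0.051823655022679715 enc 0.46958568692207336 -0.25072094798088074 0.024090392515063286
widths 0..55 by5 [np.float64(46.1), np.float64(45.4), np.float64(44.5), np.float64(43.3), np.float64(42.5), np.float64(42.4), np.float64(43.6), np.float64(44.8), np.float64(45.7), np.float64(46.3), np.float64(46.5), np.float64(46.4)]
scene 0.012 1479 [ 0.48376513 -0.24627842  0.02035246] 0.020601246409557294 enc 0.46895214915275574 -0.2499297857284546 0.0648186206817627
rack [ 235  146   70   68 2256]
((269.1999816894531, 179.09999084472656), (47.60000991821289, 53.00000762939453), 53.130104064941406)
[[0.65344947 0.26768009 0.012     ]
 [0.74116881 0.14987843 0.012     ]
 [0.63399894 0.07139885 0.012     ]
 [0.54688731 0.18891726 0.012     ]] [0.1468738  0.13283232 0.14628401 0.13251067] [0.64387613 0.16946866 0.012     ]
```

Run:
```python
from h import *
C=np.load("pics/topC.npy");S=np.load("pics/sceneC.npy")
for name,D in(('top',C),('scene',S)):
    q=D.reshape(-1,3); k=(np.linalg.norm(q[:,:2]-[.4697,-.2492],axis=1)<.035)&(q[:,2]>.045)&(q[:,2]<.06);h=q[k]
    T=np.arange(15,40,1);w=[np.mean([np.ptp(h[:,:2]@[np.cos(t+j*np.pi/3),np.sin(t+j*np.pi/3)]) for j in range(3)]) for t in np.radians(T)]
    print(name,list(zip(T,np.round(np.array(w)*1e3,1))))
# bolts in both views -> foot
for n in('top','scene'):
    p=cv2.imread(f"pics/{n}0.png");D=C if n=='top' else S
    g=cv2.cvtColor(p,cv2.COLOR_BGR2GRAY)
    q=D; f=np.array([-.807,-.591]) # front
    f/=np.linalg.norm(f); s=np.array([-f[1],f[0]])
    c0=np.array([.6439,.1695])
    rel=q[...,:2]-c0; X=rel@f; Y=rel@s; Z=q[...,2]
    near=(abs(X)<.2)&(abs(Y)<.09)&(Z>.03)
    print(n,near.sum())
    for zl in np.arange(.03,.24,.01):
        k=near&(Z>=zl)&(Z<zl+.01)
        if k.sum():print('%.2f n%d X %.3f..%.3f Y %.3f..%.3f medX %.3f medY %.3f gray %.0f'%(zl,k.sum(),X[k].min(),X[k].max(),Y[k].min(),Y[k].max(),np.median(X[k]),np.median(Y[k]),np.median(g[k])))
```

```text
top [(np.int64(15), np.float64(42.0)), (np.int64(16), np.float64(41.8)), (np.int64(17), np.float64(41.5)), (np.int64(18), np.float64(41.3)), (np.int64(19), np.float64(41.2)), (np.int64(20), np.float64(41.0)), (np.int64(21), np.float64(40.8)), (np.int64(22), np.float64(40.6)), (np.int64(23), np.float64(40.4)), (np.int64(24), np.float64(40.1)), (np.int64(25), np.float64(40.0)), (np.int64(26), np.float64(39.9)), (np.int64(27), np.float64(39.9)), (np.int64(28), np.float64(40.1)), (np.int64(29), np.float64(40.3)), (np.int64(30), np.float64(40.6)), (np.int64(31), np.float64(40.8)), (np.int64(32), np.float64(41.0)), (np.int64(33), np.float64(41.3)), (np.int64(34), np.float64(41.5)), (np.int64(35), np.float64(41.7)), (np.int64(36), np.float64(41.9)), (np.int64(37), np.float64(42.1)), (np.int64(38), np.float64(42.2)), (np.int64(39), np.float64(42.4))]
scene [(np.int64(15), np.float64(43.3)), (np.int64(16), np.float64(43.1)), (np.int64(17), np.float64(42.9)), (np.int64(18), np.float64(42.7)), (np.int64(19), np.float64(42.6)), (np.int64(20), np.float64(42.5)), (np.int64(21), np.float64(42.4)), 
[... 2537 characters left out ...]
 -0.036..0.053 Y -0.030..0.035 medX -0.025 medY 0.004 gray 76
0.12 n86 X 0.002..0.051 Y -0.032..0.032 medX 0.022 medY 0.004 gray 78
0.13 n78 X 0.008..0.039 Y -0.037..0.034 medX 0.028 medY 0.030 gray 48
0.14 n171 X -0.007..0.038 Y -0.033..0.033 medX 0.018 medY 0.019 gray 52
0.15 n267 X -0.008..0.050 Y -0.029..0.027 medX 0.006 medY 0.003 gray 54
0.16 n97 X -0.000..0.052 Y -0.012..0.012 medX 0.039 medY 0.001 gray 105
0.17 n59 X 0.043..0.064 Y -0.006..0.008 medX 0.050 medY 0.003 gray 110
0.18 n67 X 0.050..0.073 Y -0.006..0.007 medX 0.058 medY 0.003 gray 113
0.19 n54 X 0.058..0.075 Y -0.008..0.005 medX 0.067 medY 0.001 gray 120
0.20 n6 X 0.071..0.076 Y -0.003..0.002 medX 0.075 medY 0.001 gray 129
```

```bash
cat >> h.py <<'E'
def pf(az,el=np.radians(50)):
    z=np.array([np.cos(el)*np.cos(az),np.cos(el)*np.sin(az),np.sin(el)]); y=np.array([-np.sin(az),np.cos(az),0]); x=np.cross(y,z)
    return np.c_[x,y,z]
E
python3 - <<'E'
from h import *
from scipy.optimize import least_squares
C=np.load("pics/topC.npy").reshape(-1,3);S=np.load("pics/sceneC.npy").reshape(-1,3)
f=np.array([-.807,-.591])
for nm,Q in(('top',C),('scene',S),('both',np.r_[C,S])):
    az=np.arctan2(f[1],f[0])
    # upright front or back face azimuth
    rel=Q[:,:2]-[.6439,.1695]; X=rel@f; s=np.array([-f[1],f[0]]);Y=rel@s
    for lo,hi,zz in((-.029,-.020,(.03,.1)),(-.040,-.032,(.03,.1))):
        k=(X>lo)&(X<hi)&(abs(Y)<.03)&(Q[:,2]>zz[0])&(Q[:,2]<zz[1])
        if k.sum()>20: print(nm,'face',lo,k.sum(),np.degrees(np.arctan(np.polyfit(Y[k],X[k],1)[0])),X[k].mean())
    B=pf(az); L=(Q-np.array([.6439,.1695,0]))@B
    # initial estimates: bar at local
    k0=(np.abs(Y)<.013)&(X>-.005)&(X<.09)&(Q[:,2]>.155)&(Q[:,2]<.198)
    def fun(p,P,el):
        A=pf(p[0],el); r=(P-np.array([.6439,.1695,0]))@A
        return np.hypot(r[:,0]-p[1],r[:,1]-p[2])-.008
    P=Q[k0]
    # initial x from point X=.05,Z=.178
    p0=[az,(np.array([*(.05*f),.178])@B)[0],0]
    # drop tapered part & pin
    zb=(P-np.array([.6439,.1695,0]))@B
    P=P[np.hypot(zb[:,0]-p0[1],zb[:,1])<.013]
    r=least_squares(lambda p:fun(p,P,np.radians(50)),p0,loss='soft_l1',f_scale=.001)
    r2=least_squares(lambda p:fun(p,P,p[3]),[*p0,np.radians(50)],loss='soft_l1',f_scale=.001)
    print(nm,'az',np.degrees(r.x[0]),r.x[1:],'rms',np.sqrt(np.mean(r.fun**2)),len(P),'| free el',np.degrees(r2.x[[0,3]]),r2.x[1:3])
    A=pf(r.x[0]);r0=np.array([.6439,.1695,0]);L=(Q-r0)@A-[r.x[1],r.x[2],0]
    rho=np.hypot(L[:,0],L[:,1])
    k=(rho>.012)&(rho<.031)&(L[:,2]>.08)&(L[:,2]<.14)
    h,e=np.histogram(L[k,2],np.arange(.08,.14,.001));print('collar hist',[(round(a,3),b) for a,b in zip(e,h) if b>3])
    k=(rho<.006)&(L[:,2]>.13);print('max bar z',np.sort(L[k,2])[-4:])
E
```

```text
top face -0.029 68 0.6966452794255178 -0.024380557362883803
top az -145.36527000902097 [-0.06921684  0.00075267] rms 0.002460671578275783 82 | free el [-142.56221018   45.58267894] [-0.08177305 -0.00203004]
collar hist [(np.float64(0.118), np.int64(12)), (np.float64(0.119), np.int64(25)), (np.float64(0.12), np.int64(28)), (np.float64(0.121), np.int64(32)), (np.float64(0.122), np.int64(49)), (np.float64(0.123), np.int64(35)), (np.float64(0.124), np.int64(32)), (np.float64(0.125), np.int64(29)), (np.float64(0.126), np.int64(19)), (np.float64(0.127), np.int64(15)), (np.float64(0.128), np.int64(6)), (np.float64(0.129), np.int64(5)), (np.float64(0.132), np.int64(4))]
max bar z [0.20196379 0.20256792 0.202944   0.20367718]
scene face -0.04 457 0.4156274637800683 -0.03501438612766664
scene az -146.07658568932288 [-6.88466739e-02  4.72419179e-05] rms 0.0013945554647796878 271 | free el [-146.14749693   50.11630233] [-0.06851261  0.00011297]
collar hist [(np.float64(0.123), np.int64(17)), (np.float64(0.124), np.int64(83)), (np.float64(0.125), np.int64(18)), (np.float64(0.127), np.int64(4)), (
[... 384 characters left out ...]
520256 353 | free el [-145.52646909   49.12575264] [-0.07139275 -0.00026151]
collar hist [(np.float64(0.118), np.int64(13)), (np.float64(0.119), np.int64(23)), (np.float64(0.12), np.int64(28)), (np.float64(0.121), np.int64(33)), (np.float64(0.122), np.int64(52)), (np.float64(0.123), np.int64(56)), (np.float64(0.124), np.int64(113)), (np.float64(0.125), np.int64(45)), (np.float64(0.126), np.int64(23)), (np.float64(0.127), np.int64(20)), (np.float64(0.128), np.int64(10)), (np.float64(0.129), np.int64(10)), (np.float64(0.13), np.int64(6)), (np.float64(0.131), np.int64(6)), (np.float64(0.132), np.int64(8)), (np.float64(0.133), np.int64(9))]
max bar z [0.20241569 0.20247009 0.20293644 0.20367462]
```

Run:
```python
from h import *
est={}
r0=np.array([.6439,.1695]);f=np.array([-.807,-.591]);s=np.array([-f[1],f[0]])
for n in('top','scene'):
    p=cv2.imread(f"pics/{n}0.png");g=cv2.cvtColor(p,cv2.COLOR_BGR2GRAY).astype(float)
    D=np.load(f"pics/{n}C.npy")
    rel=D[...,:2]-r0;X=rel@f;Y=rel@s
    Bs=[]
    k=((g>100)&(abs(X)<.062)&(abs(Y)<.071)&(D[...,2]<.024)&(D[...,2]>.004)).astype(np.uint8)
    N,l,st,ce=cv2.connectedComponentsWithStats(k)
    for i in range(1,N):
        if st[i,4]>=6:
            w=np.where(l==i,g-60,0);v,u=np.mgrid[0:480,0:640];c=((w*u).sum()/w.sum(),(w*v).sum()/w.sum())
            W=ray(n,c,.014);Bs.append(W);print(n,st[i],np.round(c,2),W, (W[:2]-r0)@f,(W[:2]-r0)@s)
    Bs=np.array(Bs)
    if len(Bs)==4:
        # pair by sign of Y,X
        Yl=(Bs[:,:2]-r0)@s;Xl=(Bs[:,:2]-r0)@f
        v=0
        for sg in(1,-1):
            a=Bs[(np.sign(Yl)==sg)];xx=Xl[np.sign(Yl)==sg];d=a[np.argmax(xx)]-a[np.argmin(xx)];print('az x-edge',np.degrees(np.arctan2(d[1],d[0])),np.linalg.norm(d))
            a=Bs[(np.sign(Xl)==sg)];yy=Yl[np.sign(Xl)==sg];d=a[np.argmax(yy)]-a[np.argmin(yy)];print('az y-edge -90',np.degrees(np.arctan2(d[1],d[0]))-90,np.linalg.norm(d))
        print('centre',Bs.mean(0))
```

```text
top [274 150   4   4  12] [275.25 151.19] [0.7210697 0.1521942 0.014    ] -0.052048218318691546 0.05957307771519067
top [238 175   5   4  15] [240.11 176.58] [0.65119456 0.24967529 0.014     ] -0.05327030714555818 -0.060390368791972605
top [296 179   4   4  12] [297.24 180.61] [0.63840376 0.09184434 0.014     ] 0.05032996575118705 0.05941984120683785
top [260 205   5   4  16] [262.01 206.52] [0.56749479 0.18938586 0.014     ] 0.04990645967436424 -0.06120336278034928
az x-edge -143.86887384772606 0.10235117927999868
az y-edge -90 -143.9842790650342 0.12059199480085872
az x-edge -144.23457513456498 0.10315263798504838
az y-edge -90 -144.36677739608743 0.11993789183194908
centre [0.6445407  0.17077492 0.014     ]
scene [389 316   6   5  19] [391.48 318.22] [0.56346443 0.18948974 0.014     ] 0.05309756670551522 -0.06366914090584824
scene [430 344   6   5  25] [432.48 346.24] [0.64762401 0.25021004 0.014     ] -0.050704907501635546 -0.06293211406205998
scene [348 346   7   5  29] [351.12 347.85] [0.63398481 0.09247021 0.014     ] 0.05352616768372088 0.056303162059307396
scene [389 378   7   6  33] [391.9 380.4] [0.7178742  0.15276415 0.014     ] -0.04980629467812376 0.057224580269178676
az x-edge -144.29400974683443 0.10330919712430241
az y-edge -90 -143.98780362222988 0.11994128831999583
az x-edge -144.189924714416 0.1037775933041064
az y-edge -90 -144.2116038613013 0.1201282247380547
centre [0.64073686 0.17123354 0.014     ]
```

Run:
```python
from h import *
L0=np.array([.643,.170]);az=np.radians(-144.15);f=np.array([np.cos(az),np.sin(az)]);s=np.array([-f[1],f[0]])
res={}
for n in('top','scene'):
    p=cv2.imread(f"pics/{n}0.png");g=cv2.cvtColor(p,cv2.COLOR_BGR2GRAY).astype(float)
    D=np.load(f"pics/{n}C.npy");rel=D[...,:2]-L0;X=rel@f;Y=rel@s;Z=D[...,2]
    k=(abs(Y)<.014)&(X>.03)&(X<.1)&(Z>.158)
    v,u=np.nonzero(k);print(n,k.sum(),u.min(),u.max(),v.min(),v.max())
    hsv=cv2.cvtColor(p,cv2.COLOR_BGR2HSV)
    a=cv2.resize(np.where(k[...,None],p,p//3)[v.min()-8:v.max()+9,u.min()-8:u.max()+9],None,fx=10,fy=10,interpolation=cv2.INTER_NEAREST);cv2.imwrite(f"pics/bar_{n}.png",a[:600,:800]);print(u.min()-8,v.min()-8)
    # center line PCA
    pts=np.c_[u,v].astype(np.float32);vx,vy,x0,y0=cv2.fitLine(pts,cv2.DIST_L2,0,.01,.01).ravel();print('line',vx,vy,x0,y0)
    M,e,F,cx,cy=cam(n)
    a=M@[(x0-cx)/F,(y0-cy)/F,1];b=M@[(x0+10*vx-cx)/F,(y0+10*vy-cy)/F,1];nn=np.cross(a,b);nn/=np.linalg.norm(nn);res[n]=(nn,nn@e)
    t=(u-x0)*vx+(v-y0)*vy;print('extent',t.min(),t.max(),(x0+vx*t.min(),y0+vy*t.min()),(x0+vx*t.max(),y0+vy*t.max()))
d=np.cross(res['top'][0],res['scene'][0]);d/=np.linalg.norm(d);d*=np.sign(d[2]);print('dir az',np.degrees(np.arctan2(d[1],d[0])),'el',np.degrees(np.arcsin(d[2])))
A=np.array([res['top'][0],res['scene'][0],[0,0,1]]);pt=np.linalg.solve(A,[res['top'][1],res['scene'][1],.18]);print('axis at z=.18',pt,(pt[:2]-L0)@f,(pt[:2]-L0)@s)
```

```text
top 86 270 281 179 192
262 171
line 0.58440006 0.8114657 275.48837 185.8372
extent -7.586761648134598 7.637492661996475 (np.float64(271.05466885710536), np.float64(179.68080727514464)) (np.float64(279.9517239557962), np.float64(192.03476716053066))
scene 263 367 385 253 283
359 245
line 0.44873294 0.8936659 375.1749 269.11407
extent -17.17527856657489 16.818225778842134 (np.float64(367.4677829534987), np.float64(253.76511376132885)) (np.float64(382.72178817895906), np.float64(284.14394974834954))
dir az -145.9270601090809 el 46.97301907438292
axis at z=.18 [0.59580938 0.13557101 0.18      ] 0.05841436041147334 0.00026862004920696724
```

View pics/bar_scene.png

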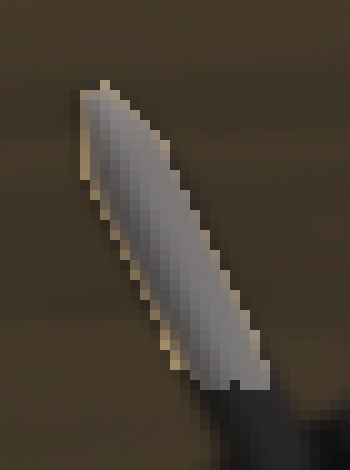

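View pics/bar_top.png

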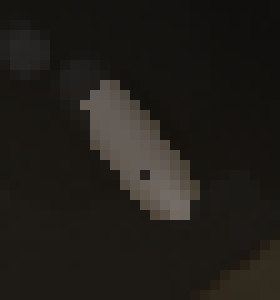

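Run:
```python
from h import *
res={};ends={}
for n,(u0,u1,v0,v1) in(('scene',(362,392,250,286)),('top',(264,286,174,198))):
    p=cv2.imread(f"pics/{n}0.png")
    c=p[v0:v1,u0:u1];hsv=cv2.cvtColor(c,cv2.COLOR_BGR2HSV);g=cv2.cvtColor(c,cv2.COLOR_BGR2GRAY)
    print(n);
    m=((hsv[...,1]<75)&(g>60)) if n=='scene' else (g>66)
    print('\n'.join(''.join('#' if x else '.' for x in r) for r in m))
```

```text
scene
..............................
..............................
..............................
......##......................
.....####.....................
.....#####....................
.....######...................
.....#######..................
......#######.................
......########................
......########................
......#########...............
......#########...............
......##########..............
.......#########..............
.......##########.............
........#########.............
........##########............
.........#########............
.........##########...........
..........#########...........
..........##########..........
...........#########..........
...........#########..........
............#########.........
............#########.........
.............#########........
.............#########........
..............#########.......
..............#########.......
...............#########......
...............#########......
................#########.....
................#########.....
.................#########....
.................#########....
top
###...................
###...................
###..##...............
###.#####.............
##.######.............
#..#######............
...########...........
############..........
############..........
#############.........
##############........
###############.......
################......
#################.....
#################...##
#################.####
######################
######################
######################
######################
######################
######################
######################
######################
```

Run:
```python
from h import *
p=cv2.imread("pics/top0.png");g=cv2.cvtColor(p,cv2.COLOR_BGR2GRAY)
print('cols',list(range(254,290)))
for v in range(168,200):print(v,' '.join('%3d'%x for x in g[v,254:290]))
```

```text
cols [254, 255, 256, 257, 258, 259, 260, 261, 262, 263, 264, 265, 266, 267, 268, 269, 270, 271, 272, 273, 274, 275, 276, 277, 278, 279, 280, 281, 282, 283, 284, 285, 286, 287, 288, 289]
168  75  76  62  48  45  58  82  67  55  54  53  57  57  56  56  56  57  56  56  55  55  54  53  46  42  46  45  44  45  42  44  49  63  63  61  62
169  70  59  49  47  48  58  63  56  56  56  58  58  57  58  58  57  57  56  55  55  56  55  55  53  54  46  48  46  46  46  46  43  49  61  63  63
170  53  50  49  49  51  56  58  57  58  63  60  59  59  58  57  57  58  58  57  55  57  55  56  55  54  54  51  49  48  48  46  45  44  49  63  63
171  52  51  52  53  54  58  59  59  62  61  59  59  59  58  58  58  58  58  58  58  57  57  57  56  55  55  51  49  48  47  47  46  45  45  47  49
172  54  53  52  55  60  60  60  62  62  63  62  59  59  59  61  59  60  59  59  58  57  58  55  56  55  55  55  51  48  49  49  48  48  48  46  50
173  55  54  54  58  62  61  63  64  67  78  80  65  59  61  61  60  60  59  60  58  59  57  58  58  57  57  56  53  52  49  49  48  49  48  48  45
174  56  56  58  61  63  6
[... 3121 characters left out ...]
  81  81  81  79  79  80  80  80  81  79  79  78  78  79  79  77  78  76  77  77  77  77  77  77  74  94 120
196  82  82  82  81  82  83  81  81  81  81  82  82  80  80  80  79  79  79  79  79  79  80  80  79  78  79  78  78  78  78  76  72  69  88 123 127
197  82  81  83  81  81  81  81  81  81  82  81  80  79  80  80  78  79  80  79  80  81  79  79  79  78  78  79  78  79  77  74  76  96 126 133 131
198  80  82  82  82  81  81  82  80  82  82  81  81  79  80  79  80  80  80  80  80  80  80  79  79  78  80  79  78  76  75  99 125 128 133 132 131
199  81  83  81  80  81  80  80  82  82  82  80  79  79  80  80  80  80  81  80  79  80  79  79  79  79  78  79  75  76  97 123 126 125 129 129 128
```

Run:
```python
from h import *
from scipy.optimize import least_squares
linS=np.array([[362+14.0,270],[362+21,284.3]]);linT=np.array([[271.9,182],[275.85,187],[270.5,180]])
tipS=np.array([368.4,253.4]);tipT=np.array([279.6,191.2])
def dist(n,a,b,pts):
    pa,pb=proj(n,[a,b]);d=(pb-pa)/np.linalg.norm(pb-pa);nn=np.array([-d[1],d[0]]);return (pts-pa)@nn
def fun(p,full=True,dbg=False):
    A=pf(np.radians(p[3]),np.radians(p[4]));O=p[:3];t=O+.078*A[:,2];b=O+.01*A[:,2]
    r=[dist('scene',t,b,linS),dist('top',t,b,linT),(proj('scene',t)[0]-tipS)*.7,(proj('top',t)[0]-tipT)*.7]
    if not full: r+= [np.array([(p[3]+144.15)*2,(p[4]-50)*5])]
    return np.concatenate(r)
for full in(False,True):
    r=least_squares(lambda p:fun(p,full),[.63,.16,.147,-144.15,50]);print(r.x,np.round(r.fun,2))
# triangulate tip
def tri(a,b):
    A=[];B=[]
    for n,uv in(('scene',a),('top',b)):
        M,e,F,cx,cy=cam(n);d=M@[(uv[0]-cx)/F,(uv[1]-cy)/F,1];d/=np.linalg.norm(d);Pm=np.eye(3)-np.outer(d,d);A.append(Pm);B.append(Pm@e)
    x=np.linalg.solve(sum(A),sum(B));return x,[np.linalg.norm(Pm@x-b)*1e3 for Pm,b in zip(A,B)]
print('tip',tri(tipS,tipT))
g=cv2.cvtColor(cv2.imread("pics/scene0.png"),cv2.COLOR_BGR2GRAY)
print(list(range(380,410)))
for v in range(280,304):print(v,' '.join('%3d'%x for x in g[v,368:412]))
```

```text
[ 6.22578073e-01  1.55821998e-01  1.40873274e-01 -1.44149876e+02
  5.00013524e+01] [ 0.12  0.03 -0.1  -0.08  0.03 -0.16  0.09 -0.14  0.14  0.    0.01]
[ 6.22080871e-01  1.55646656e-01  1.40618371e-01 -1.43830577e+02
  5.06929173e+01] [ 0.11 -0.06 -0.06 -0.1   0.09 -0.12  0.03 -0.15  0.05]
tip (array([0.58239815, 0.12633604, 0.20121555]), [np.float64(0.4012854920668851), np.float64(0.401285492066851)])
[380, 381, 382, 383, 384, 385, 386, 387, 388, 389, 390, 391, 392, 393, 394, 395, 396, 397, 398, 399, 400, 401, 402, 403, 404, 405, 406, 407, 408, 409]
280 178 177 177 178 177 177 176 161 122  86  81  92 105 115 119 121 126 143 165 174 175 176 175 176 174 173 174 172 169 167 164 162 162 161 161 160 159 160 160 161 162 162 161 162
281 176 177 177 176 177 176 176 168 141 100  80  87  99 111 117 120 121 132 154 169 175 175 175 175 176 176 176 176 175 174 172 170 169 169 166 164 163 164 162 162 161 162 162 162
282 175 175 175 175 174 175 175 172 159 120  85  82  94 106 114 119 120 124 139 162 174 176 177 178 178 177 177 176 174 173 173 173 173 173 170 169 169 168 165 163 160 160 160 159
283 
[... 3075 characters left out ...]
  48  47  45  42  41  39  37  36  35  36  39  40  40  43  44  44  45  47  47  49  51  52  53  69  95 122 146 160 166 169 169 169 169 169 169 169 169 168 168 169
301 168 157 121  72  40  33  31  31  31  31  32  33  35  36  38  39  40  41  42  43  45  46  48  49  52  55  61  91 132 154 163 167 167 169 168 168 168 168 168 168 168 168 168 167
302 168 161 132  88  48  28  27  27  28  30  30  32  33  36  36  38  40  41  42  44  46  48  50  54  59  66  72  93 134 158 166 167 167 168 168 167 167 167 167 167 167 166 166 166
303 164 162 150 113  67  34  26  28  29  30  30  32  33  35  36  37  41  42  46  49  50  52  57  65  73  77  76  85 115 148 162 164 165 164 165 164 164 165 164 164 164 164 164 164
```

Run:
```python
from h import *
A=pf(np.radians(-144.15));O=np.array([.6226,.1558,.1409])
print(A)
for n,uv,h in(('top',(263.9,175.7),.009),('scene',(395.5,286.8),.007)):
    M,e,F,cx,cy=cam(n);d=M@[(uv[0]-cx)/F,(uv[1]-cy)/F,1]
    t=((O+h*A[:,2]-e)@A[:,2])/(d@A[:,2]);L=(e+t*d-O)@A;print(n,L,np.hypot(*L[:2]),np.degrees(np.arctan2(L[1],L[0])))
for a in range(-180,180,15):
    P=O+A@[.022*np.cos(np.radians(a)),.022*np.sin(np.radians(a)),.0055];print(a,proj('scene',P)[0].round(1),end=' ')
o=manip.get_obs();q=o['eef_rot'];print(R.from_quat([q[1],q[2],q[3],q[0]]).as_matrix())
```

```text
[[-0.62091965  0.58566524 -0.52101345]
 [-0.4486456  -0.81055304 -0.37645836]
 [-0.64278761  0.          0.76604444]]
top [-0.02206909 -0.00717695  0.009     ] 0.023206750808006014 -161.98527549539793
scene [-0.02953238  0.00057293  0.007     ] 0.029537936493152787 178.88859602294627
-180 [393.3 287.9] -165 [395.1 286.6] -150 [396.3 285.4] -135 [396.7 284.5] -120 [396.3 284. ] -105 [395.2 283.9] -90 [393.4 284.1] -75 [391.2 284.7] -60 [388.6 285.5] -45 [385.8 286.7] -30 [382.9 288. ] -15 [380.3 289.4] 0 [378.  290.8] 15 [376.2 292.1] 30 [375.  293.3] 45 [374.4 294.2] 60 [374.7 294.8] 75 [375.6 295. ] 90 [377.3 294.9] 105 [379.6 294.3] 120 [382.3 293.4] 135 [385.2 292.3] 150 [388.2 290.9] 165 [390.9 289.4] [[-9.54520005e-01 -4.57465872e-04  2.98146527e-01]
 [-2.98146873e-01  1.65388763e-03 -9.54518573e-01]
 [-5.64411823e-05 -9.99998528e-01 -1.71506085e-03]]
```

```bash
cat >> h.py <<'E'
def pose(o=None):
    o=o or manip.get_obs();q=o['eef_rot'];return np.array(o['tool_pos']),R.from_quat([q[1],q[2],q[3],q[0]]).as_matrix()
def plan(tp,tR,n,start=None):
    p,r=start or pose(); w=R.from_matrix(r.T@tR).as_rotvec()
    dp=(tp-p)/n; rows=[]
    for i in range(n):
        rows.append([*np.round(r.T@dp*1e3,1),*np.round(w/n,3)]); r=r@R.from_rotvec(w/n).as_matrix()
    return rows
def toolR(ydir,zdir):
    y=np.array(ydir)/np.linalg.norm(ydir);z=np.array(zdir)-np.dot(zdir,y)*y;z/=np.linalg.norm(z);return np.c_[np.cross(y,z),y,z]
PA=pf(np.radians(-144.15));PO=np.array([.6226,.1558,.1409])
E
python3 - <<'E'
from h import *
a=np.radians(-34.5)
for r in plan(np.array([.4698,-.2492,.13]),toolR([0,0,-1],[np.cos(a),np.sin(a),0]),10):print(list(map(float,r)))
E
```

```text
[-37.4, 9.2, -22.2, 0.0, -0.067, -0.0]
[-38.8, 9.2, -19.6, 0.0, -0.067, -0.0]
[-40.0, 9.2, -17.0, 0.0, -0.067, -0.0]
[-41.1, 9.2, -14.3, 0.0, -0.067, -0.0]
[-41.9, 9.2, -11.5, 0.0, -0.067, -0.0]
[-42.6, 9.2, -8.7, 0.0, -0.067, -0.0]
[-43.1, 9.2, -5.9, 0.0, -0.067, -0.0]
[-43.4, 9.2, -3.0, 0.0, -0.067, -0.0]
[-43.5, 9.2, -0.1, 0.0, -0.067, -0.0]
[-43.4, 9.2, 2.8, 0.0, -0.067, -0.0]
```

Call:
step_arm(
  commands=[
    [-37.4, 9, -22.2, 0, -0.067, 0],
    [-38.8, 9, -19.6, 0, -0.067, 0],
    [-40, 9, -17, 0, -0.067, 0],
    [-41, 9, -14.3, 0, -0.067, 0],
    [-42, 9, -11.5, 0, -0.067, 0],
    [-42.6, 9, -8.7, 0, -0.067, 0],
    [-43, 9, -6, 0, -0.067, 0],
    [-43.4, 9, -3, 0, -0.067, 0],
    [-43.5, 9, 0, 0, -0.067, 0],
    [-43.4, 9, 3, 0, -0.067, 0],
  ],
  fingers=1,
)

```text
time_s: 1.35
tool_pos: [0.47, -0.2479, 0.1319]
eef_rot: [0.331, -0.331, 0.625, -0.625]
ft_force: [0.9, -0.7, -0.2]
gripper_width: 0.999
```

Run:
```python
from h import *
p,d=manip.snapshot('top');cv2.imwrite('pics/t1.png',p[180:330,340:500].repeat(4,0).repeat(4,1))
p,d=manip.snapshot('scene');cv2.imwrite('pics/s1.png',p[100:400,60:360].repeat(2,0).repeat(2,1))
o=manip.get_obs();print(o['time_s'],o['joint_positions'],o['ft_force'],pose(o))
a=np.radians(-34.5)
for r in plan(np.array([.4698,-.2492,.025]),toolR([0,0,-1],[np.cos(a),np.sin(a),0]),5):print(list(map(float,r)))
```

```text
1.45 [-5.46354997e-01 -9.08833567e-02  1.57507076e+00  1.46787051e-03
  1.66042209e+00  4.61639086e-02] [-0.375871   -0.46628661  0.02096507] (array([ 0.47070569, -0.24584607,  0.13069406]), array([[-0.55834636, -0.00181812,  0.82960596],
       [-0.8296069 ,  0.00281667, -0.55834082],
       [-0.0013216 , -0.99999438, -0.003081  ]]))
[0.7, 21.1, 0.3, 0.001, 0.002, -0.0]
[0.7, 21.1, 0.3, 0.001, 0.002, -0.0]
[0.7, 21.1, 0.3, 0.001, 0.002, -0.0]
[0.7, 21.1, 0.3, 0.001, 0.002, -0.0]
[0.7, 21.1, 0.2, 0.001, 0.002, -0.0]
```

View pics/s1.png

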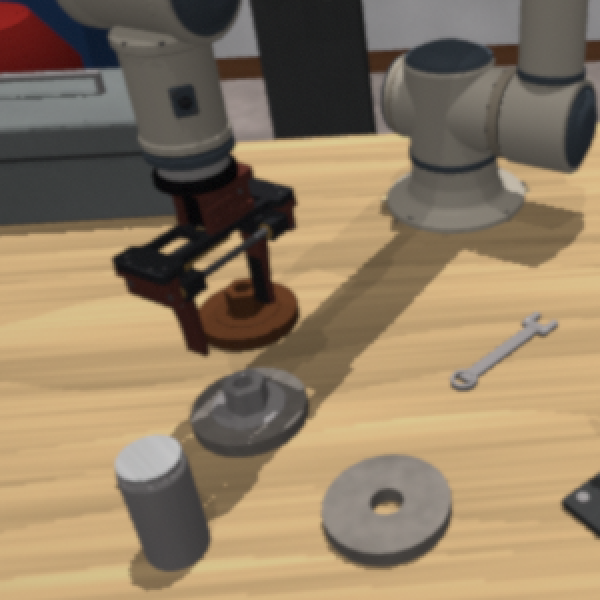

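Call:
step_arm(
  commands=[
    [0, 15, 0, 0, 0, 0],
    [0, 15, 0, 0, 0, 0],
    [0, 15, 0, 0, 0, 0],
    [0, 10, 0, 0, 0, 0],
    [0, 0, 0, 0, 0, 0],
    [0, 0, 0, 0, 0, 0],
  ],
)

```text
time_s: 2.2
tool_pos: [0.4696, -0.2495, 0.0782]
eef_rot: [-0.331, 0.33, -0.625, 0.625]
ft_force: [1.0, -0.7, 0.3]
gripper_width: 1.0
```

Run:
```python
from h import *
print([manip.get_obs()['tool_pos'] for _ in range(3)])
a=np.radians(-34.5)
for r in plan(np.array([.4698,-.2492,.025]),toolR([0,0,-1],[np.cos(a),np.sin(a),0]),5):print(list(map(float,r)))
```

```text
[array([ 0.46957954, -0.24946796,  0.07816571]), array([ 0.46957954, -0.24946796,  0.07816571]), array([ 0.46957954, -0.24946796,  0.07816571])]
[-0.1, 10.6, -0.0, -0.0, 0.001, -0.0]
[-0.1, 10.6, -0.0, -0.0, 0.001, -0.0]
[-0.1, 10.6, 0.0, -0.0, 0.001, -0.0]
[-0.1, 10.6, 0.0, -0.0, 0.001, -0.0]
[-0.1, 10.6, 0.0, -0.0, 0.001, -0.0]
```

Call:
step_arm(
  commands=[
    [0, 11, 0, 0, 0, 0],
    [0, 11, 0, 0, 0, 0],
    [0, 11, 0, 0, 0, 0],
    [0, 11, 0, 0, 0, 0],
    [0, 8, 0, 0, 0, 0],
    [0, 0, 0, 0, 0, 0],
    [0, 0, 0, 0, 0, 0],
  ],
)

```text
time_s: 3.08
tool_pos: [0.4696, -0.2493, 0.026]
eef_rot: [-0.331, 0.33, -0.625, 0.625]
ft_force: [-0.6, 0.3, 0.5]
gripper_width: 1.003
```

Call:
step_arm(
  commands=[
    [0, 0, 0, 0, 0, 0],
    [0, 0, 0, 0, 0, 0],
    [0, 0, 0, 0, 0, 0],
    [0, 0, 0, 0, 0, 0],
    [0, 0, 0, 0, 0, 0],
    [0, 0, 0, 0, 0, 0],
  ],
  fingers=-1,
)

```text
time_s: 3.82
tool_pos: [0.4692, -0.249, 0.0256]
eef_rot: [0.33, -0.331, 0.625, -0.625]
ft_force: [-1.6, 0.9, 0.6]
gripper_width: 0.452
```

Call:
step_arm(
  commands=[
    [0, -10, 0, 0, 0, 0],
    [0, -25, 0, 0, 0, 0],
    [0, -35, 0, 0, 0, 0],
    [0, -40, 0, 0, 0, 0],
    [0, -40, 0, 0, 0, 0],
    [0, -40, 0, 0, 0, 0],
    [0, -40, 0, 0, 0, 0],
    [0, -20, 0, 0, 0, 0],
    [0, 0, 0, 0, 0, 0],
  ],
)

```text
time_s: 4.95
tool_pos: [0.4698, -0.2495, 0.2775]
eef_rot: [-0.331, 0.33, -0.624, 0.626]
ft_force: [-0.2, -0.3, -4.5]
gripper_width: 0.455
```

Run:
```python
from h import *
o=manip.get_obs();print(o['joint_positions'],o['ft_force'],o['gripper_width'])
# inspection pose: underside faces the scene camera more
P=np.array([.50,-.10,.32])
M,e,F,cx,cy=cam('scene')
y=np.array([1,-.0,-.25]) 
tR=toolR(y,[0,0,1]) # try jaw up; and jaw down
p,r=pose()
for z in([0,0,1],[0,0,-1]):
    tR=toolR(y,z);w=R.from_matrix(r.T@tR).as_rotvec();print(z,w,np.degrees(np.linalg.norm(w)))
```

```text
[-5.52077753e-01 -7.67087235e-02  1.30172942e+00 -2.84718719e-05
  1.91333458e+00  4.59007090e-02] [-0.22017346 -0.34051375 -4.49779872] 0.45513108485896914
[0, 0, 1] [ 1.2804949  -0.50601292  0.39624083] 82.08953800352074
[0, 0, -1] [-0.49912839  2.07285961  1.61298711] 153.18028045723477
```

Run:
```python
from h import *
for r in plan(np.array([.52,-.05,.34]),toolR([.866,0,-.5],[0,0,1]),10):print(list(map(float,r)))
```

```text
[-19.3, -6.3, -7.1, 0.101, -0.054, 0.031]
[-19.8, -6.3, -5.4, 0.101, -0.054, 0.031]
[-20.3, -6.1, -3.7, 0.101, -0.054, 0.031]
[-20.6, -5.8, -1.9, 0.101, -0.054, 0.031]
[-20.9, -5.2, -0.3, 0.101, -0.054, 0.031]
[-21.0, -4.5, 1.4, 0.101, -0.054, 0.031]
[-21.0, -3.6, 2.9, 0.101, -0.054, 0.031]
[-20.9, -2.6, 4.4, 0.101, -0.054, 0.031]
[-20.7, -1.4, 5.7, 0.101, -0.054, 0.031]
[-20.4, -0.2, 6.9, 0.101, -0.054, 0.031]
```

Call:
step_arm(
  commands=[
    [-19.3, -6.3, -7, 0.101, -0.054, 0.031],
    [-19.8, -6.3, -5.4, 0.101, -0.054, 0.031],
    [-20.3, -6, -3.7, 0.101, -0.054, 0.031],
    [-20.6, -5.8, -2, 0.101, -0.054, 0.031],
    [-21, -5.2, 0, 0.101, -0.054, 0.031],
    [-21, -4.5, 1.4, 0.101, -0.054, 0.031],
    [-21, -3.6, 3, 0.101, -0.054, 0.031],
    [-21, -2.6, 4.4, 0.101, -0.054, 0.031],
    [-20.7, -1.4, 5.7, 0.101, -0.054, 0.031],
    [-20.4, 0, 7, 0.101, -0.054, 0.031],
  ],
)

```text
time_s: 6.2
tool_pos: [0.5615, -0.0592, 0.3447]
eef_rot: [0.682, -0.194, 0.197, -0.677]
ft_force: [-0.0, 0.2, -3.9]
gripper_width: 0.451
```

Call:
step_arm(
  commands=[
    [0, 0, 0, 0, 0, 0],
    [0, 0, 0, 0, 0, 0],
  ],
)

```text
time_s: 6.45
tool_pos: [0.5606, -0.0599, 0.3463]
eef_rot: [0.681, -0.195, 0.198, -0.677]
ft_force: [0.9, 1.4, -4.6]
gripper_width: 0.455
```

Run:
```python
from h import *
p,d=manip.snapshot('scene');cv2.imwrite('pics/s2.png',p);np.save('pics/s2.npy',d)
t,R0=pose();C=t-.0*R0[:,1];print(t,R0,manip.get_obs()['joint_positions'])
c=proj('scene',t)[0].astype(int);print(c)
x0,y0=c-60;cv2.imwrite('pics/s2c.png',cv2.resize(p[y0:y0+120,x0:x0+120],None,fx=5,fy=5,interpolation=cv2.INTER_CUBIC))
```

```text
[ 0.56074302 -0.06005328  0.34729772] [[ 0.00368844  0.84659386  0.53222667]
 [-0.9999752   0.0063157  -0.00311614]
 [-0.00599949 -0.53220198  0.84659616]] [-0.35599734 -0.8554788   2.02009914  0.3592068   1.02785595 -0.38426305]
[257 181]
```

View pics/s2c.png

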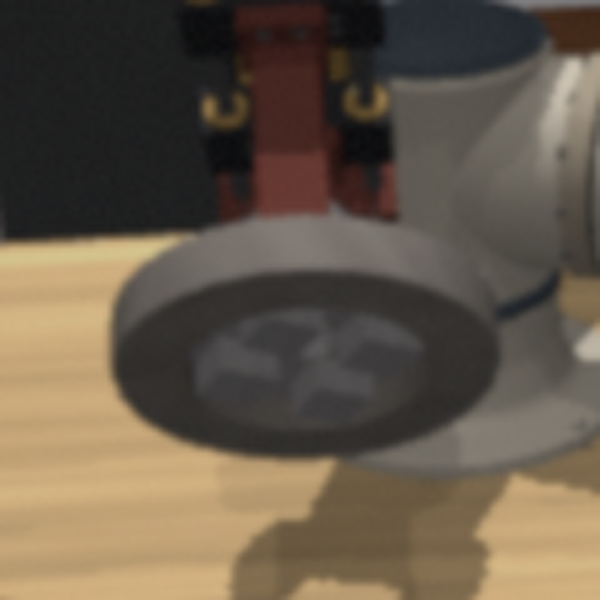

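Run:
```python
from h import *
p=cv2.imread('pics/s2.png');t,R0=pose();U=t+.0256*R0[:,1];F=U-.006*R0[:,1]
x0,y0=197,121;out=[]
g=cv2.convertScaleAbs(p[y0:y0+120,x0:x0+120],alpha=2.2,beta=-60)
for dl in(0,30,60):
    a=cv2.resize(g,None,fx=5,fy=5,interpolation=cv2.INTER_CUBIC)[150:500,80:530].copy()
    for k in range(4):
        th=np.radians(dl+90*k);dr=np.cos(th)*R0[:,2]+np.sin(th)*R0[:,0]
        q=[(proj('scene',F+dr*r)[0]-[x0,y0]+.5)*5-[80,150] for r in(.01,.027)]
        cv2.line(a,tuple(q[0].astype(int)),tuple(q[1].astype(int)),(0,255,0) if k else (0,0,255),2)
    c=[((proj('scene',U+.0625*(np.cos(s)*R0[:,2]+np.sin(s)*R0[:,0]))[0]-[x0,y0]+.5)*5-[80,150]).astype(int) for s in np.linspace(0,6.28,60)]
    cv2.polylines(a,[np.array(c)],True,(255,200,0),1)
    out.append(a)
cv2.imwrite('pics/sl.png',cv2.resize(np.hstack(out),(800,207)))
cv2.imwrite('pics/sl2.png',np.vstack([np.hstack(out[:1]+[cv2.resize(g,None,fx=5,fy=5,interpolation=cv2.INTER_CUBIC)[150:500,80:430]])]))
```

```text
(no output)
```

View pics/sl.png

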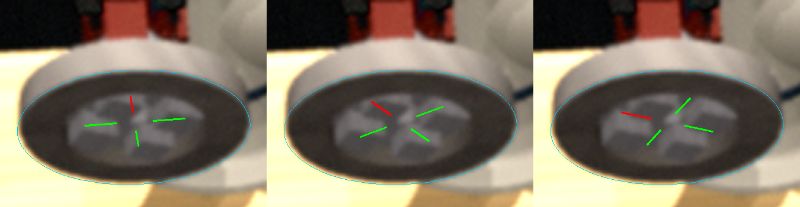

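View pics/sl2.png

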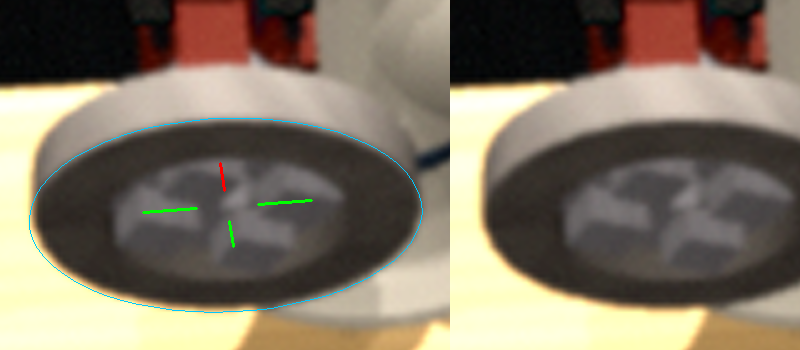

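Run:
```python
from h import *
p=cv2.imread('pics/s2.png');t,R0=pose();U=t+.0256*R0[:,1]
# rectify underside plane into wheel view: axes right = -toolz?, use tool x (right), tool z(up)
src=[];dst=[]
for i,(a,b) in enumerate(((-.03,-.03),(.03,-.03),(.03,.03),(-.03,.03))):
    src.append(proj('scene',U+a*R0[:,0]+b*R0[:,2])[0]);dst.append([300+a*1e4,300-b*1e4])
H=cv2.getPerspectiveTransform(np.float32(src),np.float32(dst))
w=cv2.warpPerspective(p,H,(600,600),flags=cv2.INTER_CUBIC);w=cv2.convertScaleAbs(w,alpha=2.5,beta=-80)
cv2.imwrite('pics/rect.png',w)
```

```text
(no output)
```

View pics/rect.png

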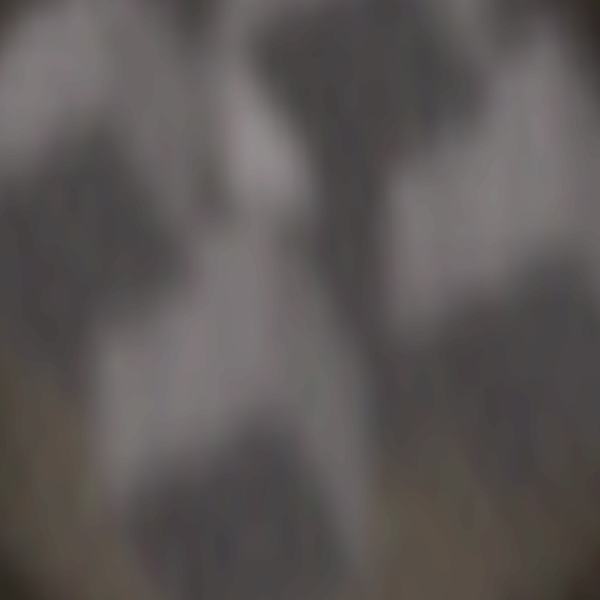

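Run:
```python
from h import *
p=cv2.imread('pics/s2.png');t,R0=pose();U=t+.0256*R0[:,1]
x0,y0=227,171;out=[]
g=cv2.convertScaleAbs(p[y0:y0+50,x0:x0+66],alpha=2.6,beta=-80)
for dl in(None,0,30,60):
    a=cv2.resize(g,None,fx=6,fy=6,interpolation=cv2.INTER_CUBIC)
    for k in range(4 if dl is not None else 0):
        th=np.radians(dl+90*k);dr=np.cos(th)*R0[:,2]+np.sin(th)*R0[:,0];e=np.cross(R0[:,1],dr)
        q=[((proj('scene',U+dr*r+e*s)[0]-[x0,y0]+.5)*6+[-3,-3]).astype(int) for r,s in((.01,-.0072),(.027,-.0072),(.027,.0072),(.01,.0072))]
        cv2.polylines(a,[np.array(q)],True,(0,255,0),1)
    out.append(a)
cv2.imwrite('pics/sl3.png',np.vstack([np.hstack(out[:2]),np.hstack(out[2:])]))
```

```text
(no output)
```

View pics/sl3.png

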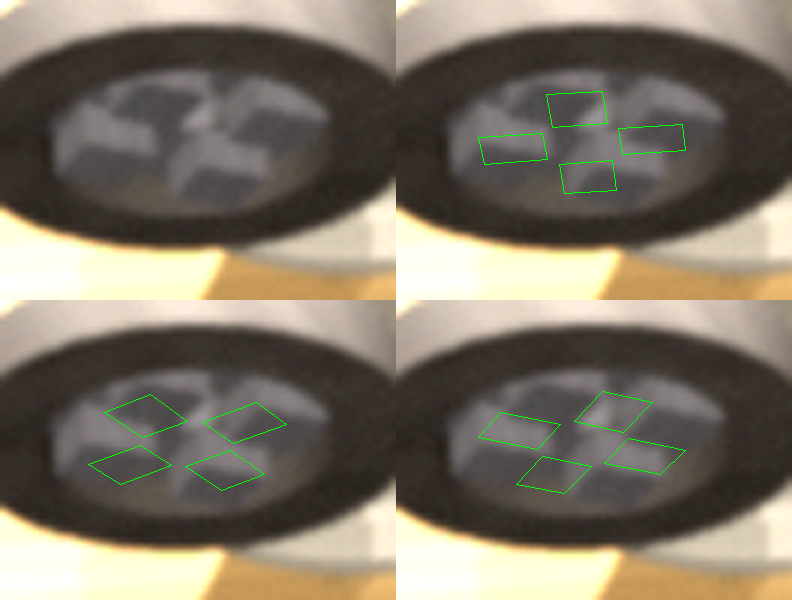

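```bash
cat >> h.py <<'E'
def tgt(s,alpha,dx=0,dy=0):
    a=np.radians(alpha);return PO+PA@np.array([dx,dy,s+.0256]),toolR(-PA[:,2],PA@np.array([np.cos(a),np.sin(a),0]))
def inpost():
    t,r=pose();L=(t-PO)@PA;z=PA.T@r[:,2];y=PA.T@r[:,1];print('post frame TCP mm',np.round(L*1e3,1),'s',round(L[2]*1e3-25.6,1),'alpha',round(float(np.degrees(np.arctan2(z[1],z[0]))),1),'tilt',np.round(np.degrees(y[:2]),2))
E
python3 - <<'E'
from h import *
for r in plan(*tgt(.16,167),8):print(list(map(float,r)))
E
```

```text
[-18.2, 0.7, -9.2, -0.044, -0.024, 0.053]
[-18.4, 2.1, -8.7, -0.044, -0.024, 0.053]
[-18.4, 3.4, -8.1, -0.044, -0.024, 0.053]
[-18.4, 4.7, -7.5, -0.044, -0.024, 0.053]
[-18.3, 6.0, -6.8, -0.044, -0.024, 0.053]
[-18.1, 7.3, -6.1, -0.044, -0.024, 0.053]
[-17.8, 8.5, -5.3, -0.044, -0.024, 0.053]
[-17.4, 9.7, -4.5, -0.044, -0.024, 0.053]
```

Call:
step_arm(
  commands=[
    [-18.2, 0.7, -9.2, -0.044, -0.024, 0.053],
    [-18.4, 2, -8.7, -0.044, -0.024, 0.053],
    [-18.4, 3.4, -8, -0.044, -0.024, 0.053],
    [-18.4, 4.7, -7.5, -0.044, -0.024, 0.053],
    [-18.3, 6, -6.8, -0.044, -0.024, 0.053],
    [-18, 7.3, -6, -0.044, -0.024, 0.053],
    [-17.8, 8.5, -5.3, -0.044, -0.024, 0.053],
    [-17.4, 9.7, -4.5, -0.044, -0.024, 0.053],
    [0, 0, 0, 0, 0, 0],
    [0, 0, 0, 0, 0, 0],
  ],
)

```text
time_s: 7.75
tool_pos: [0.5268, 0.0854, 0.2846]
eef_rot: [0.779, -0.326, 0.281, -0.455]
ft_force: [0.6, -0.6, -4.7]
gripper_width: 0.458
```

Run:
```python
from h import *
inpost();o=manip.get_obs();print(o['joint_positions'],o['ft_force'],o['gripper_width'])
for n in('scene','top'):
    p,d=manip.snapshot(n);cv2.imwrite(f'pics/{n}3.png',p);np.save(f'pics/{n}3.npy',d)
p=cv2.imread('pics/scene3.png');cv2.imwrite('pics/s3c.png',cv2.resize(p[160:310,280:430],None,fx=4,fy=4,interpolation=cv2.INTER_CUBIC))
p=cv2.imread('pics/top3.png');cv2.imwrite('pics/t3c.png',cv2.resize(p[140:260,240:360],None,fx=5,fy=5,interpolation=cv2.INTER_CUBIC))
for r in plan(*tgt(.10,167),5):print(list(map(float,r)))
```

```text
post frame TCP mm [ -1.3   0.9 186.5] s 160.9 alpha 167.0 tilt [-0.12  0.34]
[-0.22792204 -0.61591731  1.85470394  0.50932043  1.41477745 -0.57653438] [ 0.60866992 -0.6325296  -4.68425288] 0.4581482857025738
[-0.1, 12.2, -0.3, -0.001, -0.0, 0.001]
[-0.1, 12.2, -0.3, -0.001, -0.0, 0.001]
[-0.1, 12.2, -0.3, -0.001, -0.0, 0.001]
[-0.1, 12.2, -0.3, -0.001, -0.0, 0.001]
[-0.1, 12.2, -0.3, -0.001, -0.0, 0.001]
```

View pics/s3c.png

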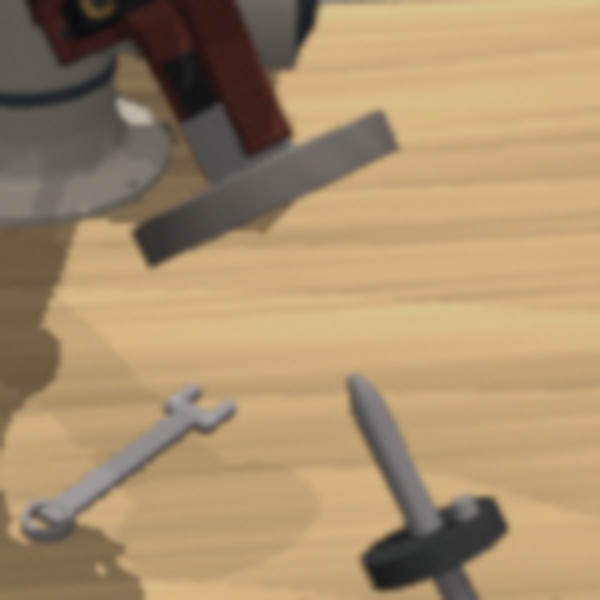

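View pics/t3c.png

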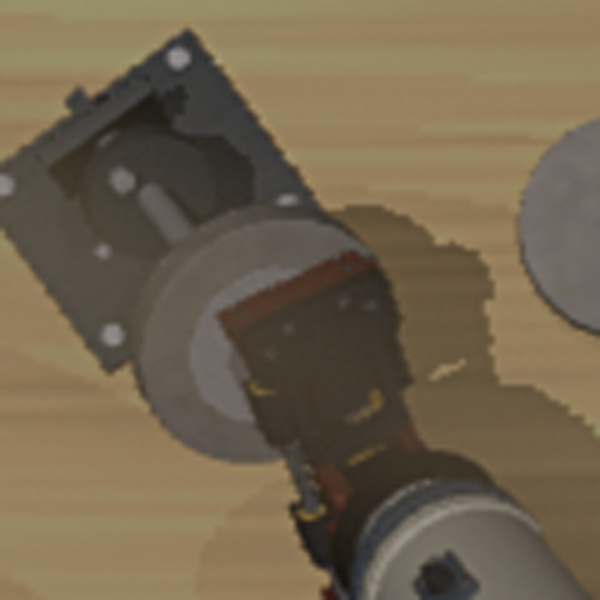

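Run:
```python
from h import *
t,r=pose();y=r[:,1];U=t+.0256*y
for n,c0,sc,nm in(('scene',(280,160),4,'s3c'),('top',(240,140),5,'t3c')):
    a=cv2.imread(f'pics/{nm}.png')
    for h,col in((0,(0,255,0)),(.02,(255,0,0))):
        c=[((proj(n,U-h*y+.0625*(np.cos(s)*r[:,2]+np.sin(s)*r[:,0]))[0]-c0+.5)*sc) for s in np.linspace(0,6.28,90)]
        cv2.polylines(a,[np.array(c).astype(int)],True,col,1)
    for s,e in((0,.078),(.078,.16)):
        q=[((proj(n,PO+PA[:,2]*k)[0]-c0+.5)*sc).astype(int) for k in(s,e)];cv2.line(a,tuple(q[0]),tuple(q[1]),(0,0,255),1)
    cv2.imwrite(f'pics/{nm}o.png',a)
```

```text
(no output)
```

View pics/s3co.png

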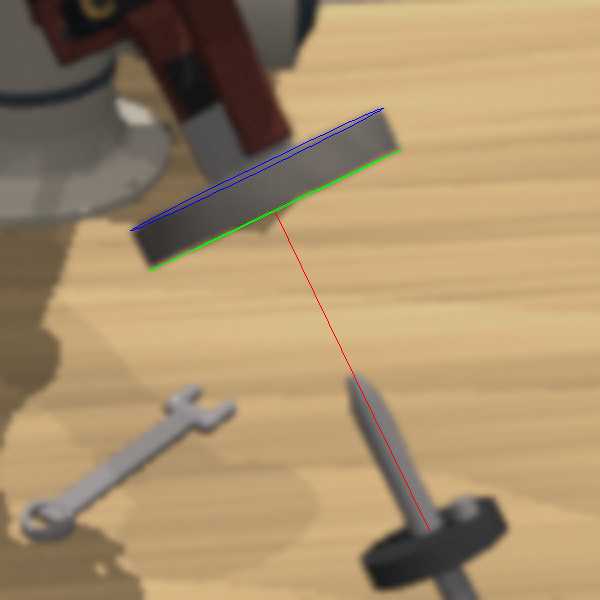

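View pics/t3co.png

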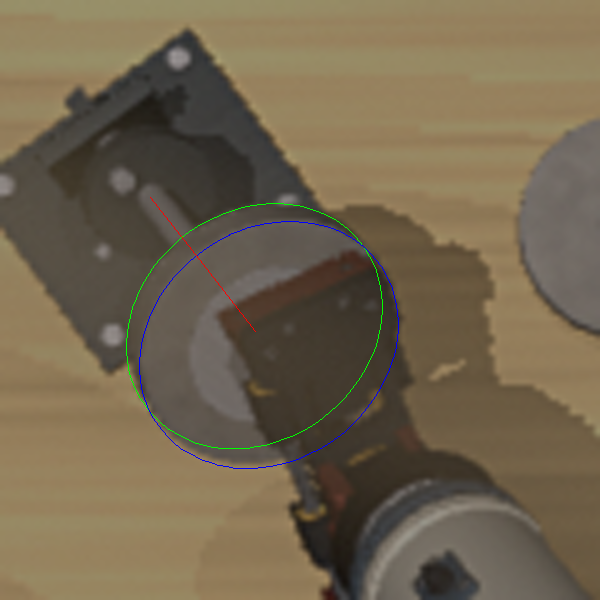

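Call:
step_arm(
  commands=[
    [0, 12, 0, 0, 0, 0],
    [0, 12, 0, 0, 0, 0],
    [0, 12, -0.5, 0, 0, 0],
    [0, 12, -0.5, 0, 0, 0],
    [0, 12, 0, 0, 0, 0],
    [0, 0, 0, 0, 0, 0],
    [0, 0, 0, 0, 0, 0],
  ],
)

```text
time_s: 8.72
tool_pos: [0.5574, 0.1085, 0.238]
eef_rot: [0.78, -0.327, 0.281, -0.454]
ft_force: [-0.4, 0.3, -4.4]
gripper_width: 0.455
```

```bash
cat > ov.py <<'E'
from h import *
import sys
k=sys.argv[1]
t,r=pose();y=r[:,1];U=t+.0256*y
inpost()
for n,c0,sc in(('scene',(300,190),5),('top',(230,140),5)):
    p,d=manip.snapshot(n);cv2.imwrite(f'pics/{n}{k}.png',p)
    inpost()
    a=cv2.resize(p[c0[1]:c0[1]+120,c0[0]:c0[0]+120],None,fx=sc,fy=sc,interpolation=cv2.INTER_CUBIC)
    for h,col in((0,(0,255,0)),(.02,(255,0,0))):
        c=[((proj(n,U-h*y+.0625*(np.cos(s)*r[:,2]+np.sin(s)*r[:,0]))[0]-c0+.5)*sc) for s in np.linspace(0,6.28,90)]
        cv2.polylines(a,[np.array(c).astype(int)],True,col,1)
    for s,e in((0,.078),(.078,.16)):
        q=[((proj(n,PO+PA[:,2]*kk)[0]-c0+.5)*sc).astype(int) for kk in(s,e)];cv2.line(a,tuple(q[0]),tuple(q[1]),(0,0,255),1)
    cv2.imwrite(f'pics/{n}{k}o.png',a)
o=manip.get_obs();print(o['time_s'],np.round(o['ft_force'],2),np.round(o['ft_force']@PA,1),np.round(o['ft_torque']@PA,2),o['gripper_width'])
E
python3 ov.py 4
```

```text
post frame TCP mm [-7.000e-01  1.000e-01  1.261e+02] s 100.5 alpha 167.0 tilt [-0.11  0.21]
post frame TCP mm [ -0.9   0.2 126.4] s 100.8 alpha 167.0 tilt [-0.14  0.24]
post frame TCP mm [ -0.9   0.3 126.6] s 101.0 alpha 167.0 tilt [-0.14  0.25]
8.825 [-0.03  0.24 -4.78] [ 3.  -0.2 -3.7] [ 0.05 -0.76  0.1 ] 0.4493941997195761
```

View pics/scene4o.png

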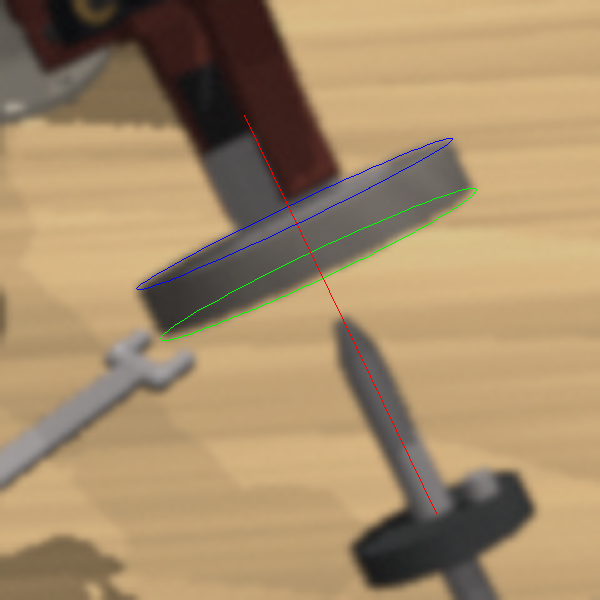

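View pics/top4o.png

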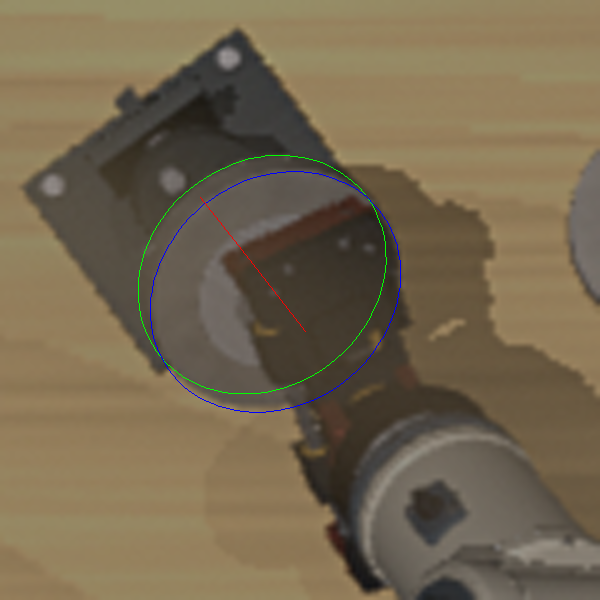

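Call:
step_arm(
  commands=[
    [0, 7, -0.4, 0, 0, 0],
    [0, 7, -0.4, 0, 0, 0],
    [0, 7, 0, 0, 0, 0],
    [0, 6, 0, 0, 0, 0],
    [0, 5, 0, 0, 0, 0],
    [0, 4, 0, 0, 0, 0],
    [0, 0, 0, 0, 0, 0],
    [0, 0, 0, 0, 0, 0],
  ],
)

```text
time_s: 9.82
tool_pos: [0.5756, 0.1217, 0.2099]
eef_rot: [0.78, -0.327, 0.281, -0.454]
ft_force: [0.6, 0.4, -5.6]
gripper_width: 0.452
```

```bash
python3 ov.py 5
```

```text
post frame TCP mm [ 0.1  0.1 90.2] s 64.6 alpha 167.0 tilt [-0.11  0.22]
post frame TCP mm [ 0.1  0.2 90.2] s 64.6 alpha 167.0 tilt [-0.12  0.23]
post frame TCP mm [ 0.1  0.2 90.3] s 64.7 alpha 167.0 tilt [-0.12  0.23]
9.925 [ 1.47  0.04 -4.51] [ 2.   0.8 -4.2] [ 0.09 -0.8   0.12] 0.4501278029044137
```

View pics/scene5o.png

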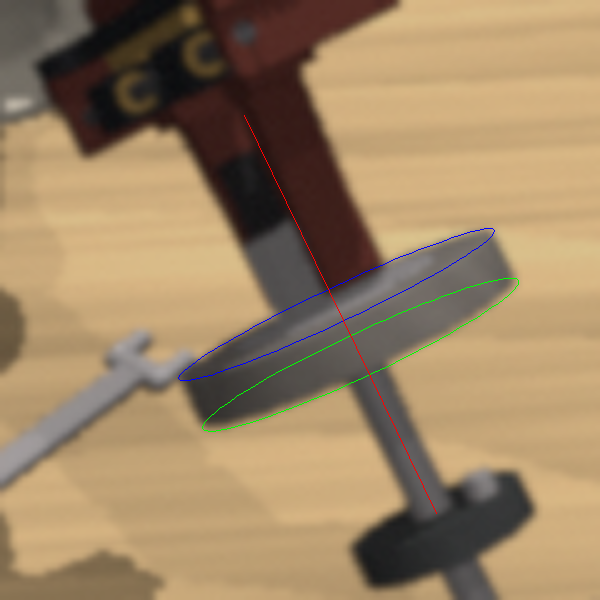

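Threaded on the tip with no contact force. I continue in small increments.

Call:
step_arm(
  commands=[
    [0, 3, 0, 0, 0, 0],
    [0, 3, 0, 0, 0, 0],
    [0, 3, 0, 0, 0, 0],
    [0, 3, 0, 0, 0, 0],
    [0, 0, 0, 0, 0, 0],
  ],
)

```text
time_s: 10.55
tool_pos: [0.5818, 0.1264, 0.1999]
eef_rot: [0.78, -0.327, 0.282, -0.454]
ft_force: [-0.3, 0.3, -4.8]
gripper_width: 0.457
```

```bash
cat > st.py <<'E'
from h import *
inpost();o=manip.get_obs();print(o['time_s'],np.round(o['ft_force']@PA,1),np.round(o['ft_torque']@PA,2),round(o['gripper_width'],3))
E
python3 st.py
```

```text
post frame TCP mm [ 0.6 -0.  77.6] s 52.0 alpha 167.0 tilt [-0.06  0.18]
10.55 [ 3.1 -0.4 -3.6] [ 0.04 -0.81  0.03] 0.457
```

Call:
step_arm(
  commands=[
    [0, 3, 0, 0, 0, 0],
    [0, 3, 0, 0, 0, 0],
    [0, 3, 0, 0, 0, 0],
    [0, 3, 0, 0, 0, 0],
    [0, 0, 0, 0, 0, 0],
  ],
)

```text
time_s: 11.18
tool_pos: [0.5881, 0.1308, 0.1908]
eef_rot: [0.78, -0.327, 0.282, -0.454]
ft_force: [0.9, -1.8, -3.7]
gripper_width: 0.453
```

```bash
python3 st.py
```

```text
post frame TCP mm [ 0.6  0.  65.6] s 40.0 alpha 167.0 tilt [-0.07  0.19]
11.175 [ 2.7  2.  -2.6] [ 0.08 -0.79  0.03] 0.453
```

Call:
step_arm(
  commands=[
    [0, 3, 0, 0, 0, 0],
    [0, 3, 0, 0, 0, 0],
    [0, 3, 0, 0, 0, 0],
    [0, 3, 0, 0, 0, 0],
    [0, 0, 0, 0, 0, 0],
  ],
)

```text
time_s: 11.8
tool_pos: [0.5944, 0.1353, 0.1816]
eef_rot: [0.78, -0.327, 0.282, -0.454]
ft_force: [-0.9, -0.1, -4.6]
gripper_width: 0.452
```

```bash
python3 st.py
```

```text
post frame TCP mm [ 0.6  0.1 53.6] s 28.0 alpha 167.0 tilt [-0.06  0.19]
11.8 [ 3.6 -0.4 -3.1] [ 0.04 -0.75  0.03] 0.452
```

Call:
step_arm(
  commands=[
    [0, 3, 0, 0, 0, 0],
    [0, 3, 0, 0, 0, 0],
    [0, 3, 0, 0, 0, 0],
    [0, 3, 0, 0, 0, 0],
    [0, 2, 0, 0, 0, 0],
    [0, 0, 0, 0, 0, 0],
  ],
)

```text
time_s: 12.55
tool_pos: [0.6017, 0.1405, 0.1711]
eef_rot: [0.78, -0.327, 0.282, -0.454]
ft_force: [0.4, 0.3, -5.0]
gripper_width: 0.459
```

```bash
python3 st.py
```

```text
post frame TCP mm [ 0.4  0.2 39.7] s 14.1 alpha 167.0 tilt [-0.08  0.2 ]
12.55 [ 2.8 -0.  -4.2] [ 0.07 -0.81  0.06] 0.459
```

Call:
step_arm(
  commands=[
    [0, 1, 0, 0, 0, 0],
    [0, 1, 0, 0, 0, 0],
    [0, 1, 0, 0, 0, 0],
    [0, 0, 0, 0, 0, 0],
  ],
)

```text
time_s: 13.05
tool_pos: [0.6033, 0.1416, 0.1689]
eef_rot: [0.78, -0.327, 0.282, -0.454]
ft_force: [0.4, -0.4, -3.7]
gripper_width: 0.456
```

```bash
python3 st.py
```

```text
post frame TCP mm [ 0.3  0.2 36.9] s 11.3 alpha 167.0 tilt [-0.09  0.2 ]
13.05 [ 2.3  0.6 -2.9] [ 0.1  -0.7   0.06] 0.456
```

Call:
step_arm(
  commands=[
    [0, 0.7, 0, 0, 0, 0],
    [0, 0.7, 0, 0, 0, 0],
    [0, 0.6, 0, 0, 0, 0],
    [0, 0, 0, 0, 0, 0],
  ],
)

```text
time_s: 13.55
tool_pos: [0.6044, 0.1423, 0.1675]
eef_rot: [0.78, -0.327, 0.282, -0.454]
ft_force: [-0.4, -0.0, -4.8]
gripper_width: 0.451
```

```bash
python3 st.py
```

```text
post frame TCP mm [ 0.3  0.3 34.9] s 9.3 alpha 167.0 tilt [-0.09  0.21]
13.55 [ 3.4 -0.2 -3.5] [ 0.06 -0.81  0.08] 0.451
```

Call:
step_arm(
  commands=[
    [0, 0.5, 0, 0, 0, 0],
    [0, 0.5, 0, 0, 0, 0],
    [0, 0, 0, 0, 0, 0],
  ],
)

```text
time_s: 13.92
tool_pos: [0.6049, 0.1426, 0.1671]
eef_rot: [0.78, -0.327, 0.281, -0.454]
ft_force: [-1.5, -1.3, -3.4]
gripper_width: 0.456
```

```bash
python3 st.py
```

```text
post frame TCP mm [ 0.1  0.3 34.2] s 8.6 alpha 167.0 tilt [-0.11  0.22]
13.925 [ 3.7  0.2 -1.4] [-0.   -0.86  0.07] 0.456
```

Call:
step_arm(
  commands=[
    [0, 0.3, 0, 0, 0, 0],
    [0, 0.3, 0, 0, 0, 0],
    [0, 0, 0, 0, 0, 0],
  ],
)

```text
time_s: 14.3
tool_pos: [0.6053, 0.1428, 0.1668]
eef_rot: [0.78, -0.327, 0.281, -0.454]
ft_force: [-4.7, -2.5, -1.0]
gripper_width: 0.453
```

```bash
python3 st.py
```

```text
post frame TCP mm [-0.   0.4 33.7] s 8.1 alpha 167.0 tilt [-0.11  0.23]
14.3 [ 4.7 -0.7  2.7] [-0.12 -1.    0.09] 0.453
```

Call:
step_arm(
  commands=[
    [0, 0, 0, 0, -0.017, 0],
    [0, 0, 0, 0, -0.017, 0],
    [0, 0, 0, 0, -0.017, 0],
    [0, 0, 0, 0, 0, 0],
  ],
)

```text
time_s: 14.8
tool_pos: [0.6049, 0.1432, 0.1652]
eef_rot: [0.787, -0.338, 0.262, -0.445]
ft_force: [0.3, 0.1, -3.9]
gripper_width: 0.454
```

```bash
python3 st.py
```

```text
post frame TCP mm [ 1.  -0.1 32.7] s 7.1 alpha 169.9 tilt [-0.03  0.15]
14.8 [ 2.2  0.1 -3.2] [ 0.06 -0.8   0.  ] 0.454
```

Call:
step_arm(
  commands=[
    [0, 0, 0, 0, -0.017, 0],
    [0, 0, 0, 0, -0.017, 0],
    [0, 0, 0, 0, -0.017, 0],
    [0, 0, 0, 0, 0, 0],
  ],
)

```text
time_s: 15.3
tool_pos: [0.6052, 0.1429, 0.1663]
eef_rot: [0.793, -0.349, 0.241, -0.437]
ft_force: [0.1, 0.4, -6.2]
gripper_width: 0.451
```

```bash
python3 st.py
```

```text
post frame TCP mm [ 0.2  0.2 33.4] s 7.8 alpha 172.8 tilt [-0.1   0.21]
15.3 [ 3.7 -0.2 -4.9] [ 0.03 -0.76  0.06] 0.451
```

Call:
step_arm(
  commands=[
    [0, 0, 0, 0, 0.017, 0],
    [0, 1, 0, 0, 0, 0],
    [0, 1, 0, 0, 0, 0],
    [0, 0, 0, 0, 0, 0],
  ],
)

```text
time_s: 15.8
tool_pos: [0.6062, 0.1437, 0.1646]
eef_rot: [0.791, -0.346, 0.248, -0.44]
ft_force: [-0.8, -0.3, -3.8]
gripper_width: 0.452
```

```bash
python3 st.py
```

```text
post frame TCP mm [ 0.3  0.2 31.3] s 5.7 alpha 171.9 tilt [-0.09  0.2 ]
15.8 [ 3.1 -0.2 -2.4] [ 0.02 -0.79  0.08] 0.452
```

Call:
step_arm(
  commands=[
    [0, 1, 0, 0, 0, 0],
    [0, 1, 0, 0, 0, 0],
    [0, 0, 0, 0, 0, 0],
  ],
)

```text
time_s: 16.18
tool_pos: [0.6073, 0.1444, 0.1631]
eef_rot: [0.791, -0.346, 0.248, -0.44]
ft_force: [0.2, 0.5, -4.4]
gripper_width: 0.454
```

```bash
python3 st.py
```

```text
post frame TCP mm [ 0.3  0.3 29.3] s 3.7 alpha 171.8 tilt [-0.09  0.21]
16.175 [ 2.5 -0.3 -3.7] [ 0.08 -0.81  0.05] 0.454
```

Call:
step_arm(
  commands=[
    [0, 1, 0, 0, 0, 0],
    [0, 1, 0, 0, 0, 0],
    [0, 0.7, 0, 0, 0, 0],
    [0, 0, 0, 0, 0, 0],
  ],
)

```text
time_s: 16.68
tool_pos: [0.6087, 0.1454, 0.161]
eef_rot: [0.791, -0.346, 0.248, -0.44]
ft_force: [-0.9, -0.1, -5.0]
gripper_width: 0.455
```

```bash
python3 st.py
```

```text
post frame TCP mm [ 0.3  0.3 26.6] s 1.0 alpha 171.9 tilt [-0.09  0.21]
16.675 [ 3.8 -0.4 -3.3] [ 0.05 -0.78  0.05] 0.455
```

Call:
step_arm(
  commands=[
    [0, 0.5, 0, 0, 0, 0],
    [0, 0.4, 0, 0, 0, 0],
    [0, 0, 0, 0, 0, 0],
  ],
)

```text
time_s: 17.05
tool_pos: [0.6092, 0.1458, 0.1605]
eef_rot: [0.791, -0.346, 0.248, -0.44]
ft_force: [0.6, 0.1, -4.1]
gripper_width: 0.454
```

```bash
python3 st.py
```

```text
post frame TCP mm [ 0.3  0.3 25.7] s 0.1 alpha 171.9 tilt [-0.09  0.21]
17.05 [ 2.2  0.3 -3.5] [ 0.12 -0.77  0.04] 0.454
```

Call:
step_arm(
  commands=[
    [0, 0.4, 0, 0, 0, 0],
    [0, 0.3, 0, 0, 0, 0],
    [0, 0, 0, 0, 0, 0],
  ],
)

```text
time_s: 17.42
tool_pos: [0.6094, 0.1458, 0.1603]
eef_rot: [0.791, -0.346, 0.248, -0.44]
ft_force: [-4.8, -3.1, -1.8]
gripper_width: 0.455
```

```bash
python3 st.py
```

```text
post frame TCP mm [ 0.2  0.4 25.5] s -0.1 alpha 171.9 tilt [-0.08  0.22]
17.425 [ 5.5 -0.3  2.3] [-0.21 -1.3   0.04] 0.455
```

Call:
step_arm(
  commands=[
    [0, 0.3, 0, 0, 0, 0],
    [0, 0, 0, 0, 0, 0],
  ],
)

```text
time_s: 17.68
tool_pos: [0.6095, 0.1458, 0.1603]
eef_rot: [0.791, -0.346, 0.248, -0.44]
ft_force: [-7.7, -4.3, -0.2]
gripper_width: 0.456
```

```bash
python3 st.py
```

```text
post frame TCP mm [ 0.1  0.4 25.5] s -0.1 alpha 171.9 tilt [-0.07  0.22]
17.675 [ 6.8 -1.   5.5] [-0.33 -1.57 -0.02] 0.456
```

Call:
step_arm(
  commands=[
    [0, -0.3, 0, 0, 0, 0],
    [0, 0, 0, 0, 0, 0],
  ],
)

```text
time_s: 17.92
tool_pos: [0.6094, 0.1458, 0.1603]
eef_rot: [0.791, -0.346, 0.248, -0.44]
ft_force: [-5.5, -2.3, -1.9]
gripper_width: 0.454
```

```bash
python3 ov.py 6
```

```text
post frame TCP mm [ 0.2  0.4 25.5] s -0.1 alpha 171.9 tilt [-0.08  0.22]
post frame TCP mm [ 0.2  0.4 25.5] s -0.1 alpha 171.9 tilt [-0.08  0.22]
post frame TCP mm [ 0.1  0.4 25.5] s -0.1 alpha 171.9 tilt [-0.09  0.22]
18.025 [-5.81 -3.34 -0.73] [ 5.6 -0.7  3.7] [-0.21 -1.37  0.02] 0.4549916811630673
```

View pics/scene6o.png

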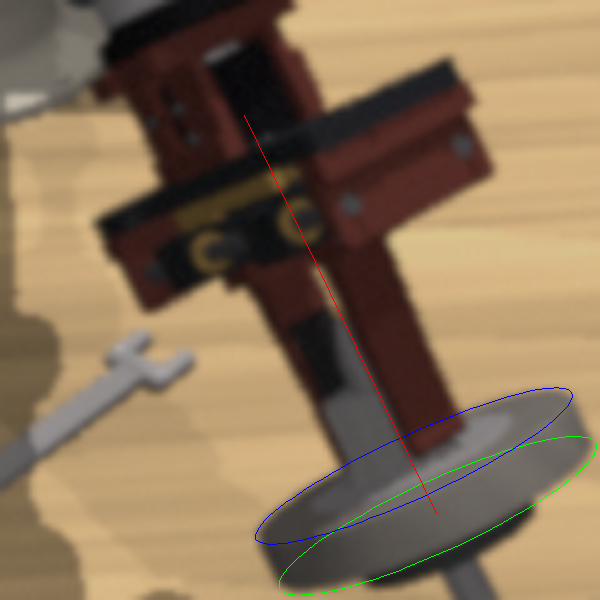

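Call:
step_arm(
  commands=[
    [0, 0, 0, 0, 0, 0],
    [0, 0, 0, 0, 0, 0],
    [0, 0, 0, 0, 0, 0],
    [0, 0, 0, 0, 0, 0],
    [0, 0, 0, 0, 0, 0],
    [0, 0, 0, 0, 0, 0],
  ],
  fingers=1,
)

```text
time_s: 18.77
tool_pos: [0.6096, 0.146, 0.16]
eef_rot: [0.791, -0.346, 0.248, -0.44]
ft_force: [0.8, -0.1, -0.6]
gripper_width: 0.999
```

```bash
python3 st.py
```

```text
post frame TCP mm [ 0.1  0.3 25.1] s -0.5 alpha 171.9 tilt [-0.1   0.21]
18.775 [-0.   0.6 -0.8] [ 0.01 -0.24  0.08] 0.999
```

Call:
step_arm(
  commands=[
    [0, -5, 0, 0, 0, 0],
    [0, -10, 0, 0, 0, 0],
    [0, -15, 0, 0, 0, 0],
    [0, -20, 0, 0, 0, 0],
    [0, -25, 0, 0, 0, 0],
    [0, -25, 0, 0, 0, 0],
    [0, -25, 0, 0, 0, 0],
    [0, -25, 0, 0, 0, 0],
    [0, 0, 0, 0, 0, 0],
  ],
)

```text
time_s: 19.9
tool_pos: [0.531, 0.089, 0.2782]
eef_rot: [0.791, -0.345, 0.246, -0.442]
ft_force: [-1.5, 0.2, 0.3]
gripper_width: 0.997
```

Run:
```python
from h import *
inpost();o=manip.get_obs();print(o['time_s'],o['ft_force'],o['joint_positions'])
c0=(330,200);p,d=manip.snapshot('scene');np.save('pics/s7.npy',d);cv2.imwrite('pics/scene7.png',p);a=cv2.resize(p[200:350,330:480],None,fx=4,fy=4,interpolation=cv2.INTER_CUBIC);b=a.copy()
for h,col in((0,(0,255,0)),(.02,(255,0,0))):
    c=[((proj('scene',PO+PA@[.0625*np.cos(s)+.002,.0625*np.sin(s),h])[0]-c0+.5)*4) for s in np.linspace(0,6.28,90)];cv2.polylines(a,[np.array(c).astype(int)],True,col,1)
cv2.imwrite('pics/s7o.png',a)
D=cloud('scene',d).reshape(-1,3);L=(D-PO)@PA;rho=np.hypot(L[:,0],L[:,1]);k=(rho>.042)&(rho<.06)&(abs(L[:,2]-.02)<.008)
A=np.c_[L[k,:2],np.ones(k.sum())];s=np.linalg.lstsq(A,L[k,2],rcond=None)[0];print('upper face z',s[2],'tilt',s[:2],k.sum())
p,d=manip.snapshot('top');cv2.imwrite('pics/top7.png',p)
D=cloud('top',d).reshape(-1,3);L=(D-PO)@PA;rho=np.hypot(L[:,0],L[:,1]);k=(rho>.042)&(rho<.06)&(abs(L[:,2]-.02)<.008)
A=np.c_[L[k,:2],np.ones(k.sum())];s=np.linalg.lstsq(A,L[k,2],rcond=None)[0];print('upper face z',s[2],'tilt',s[:2],k.sum())
```

```text
post frame TCP mm [ -1.4   0.5 178. ] s 152.4 alpha 171.9 tilt [-0.32  0.45]
19.9 [-1.45463918  0.15407877  0.26883152] [-0.21591986 -0.61140413  1.86476266  0.50629129  1.39279421 -0.66087645]
upper face z 0.019805228151441923 tilt [ 0.04136268 -0.01102588] 477
upper face z 0.018419079923521806 tilt [ 0.00811922 -0.00150042] 759
```

View pics/s7o.png

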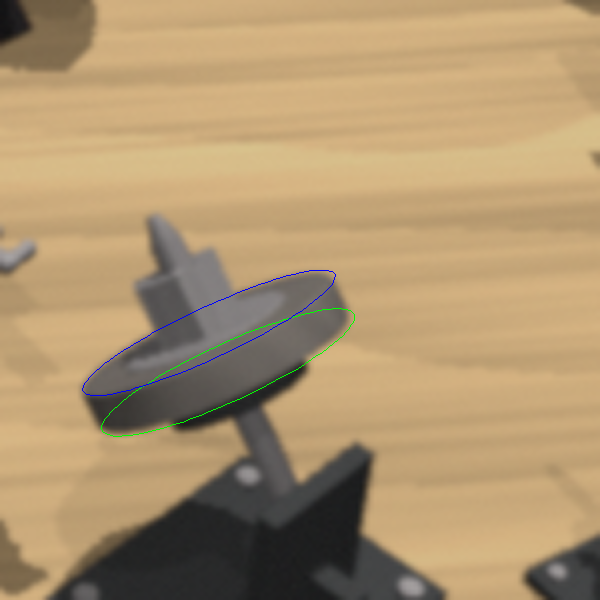

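View pics/scene7.png

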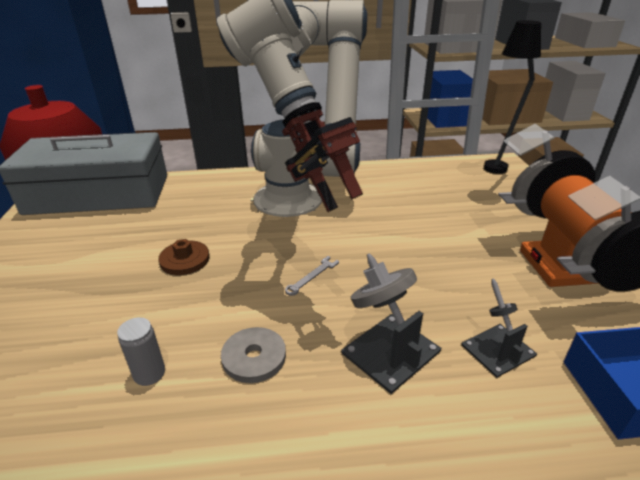

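```bash
python3 -c "
from workcell import manip
print(manip.sign_off(), manip.get_obs()['time_s'])"
```

```text
the job is handed in; nothing more can be done
the job is handed in; nothing more can be done
```

The wheel hangs home on the larger stand's arm: flush on the collar, pin in a slot, and released. I handed the job in at about 20 s of the 72 s allowed; sign-off gives no verdict.

- **How it went:** I gripped the hexagon nose, and the opening read 40 mm, as it should. With the wheel tilted in the air, the camera showed which flats the slots line up with. Threading on showed no contact force.
- **Pin and collar:** The wheel touched the pin about 8.5 mm short of home at roughly 6 N. About 3° of turn dropped the pin into a slot, and the wheel then ran down to firm contact with the collar. The axial wrist force there was at most about 9 N above the free-hanging level, against the 50 N limit.
- **Checks after letting go:**
  - The rim matches the home pose in the scene picture.
  - The upper face measured 19.8 mm (scene) and 18.4 mm (top) above the collar plane; it should be 20 mm. Both are within the 3 mm limit.
  - The bystanders look unmoved in that picture, and the gripper is clear.
- **Disagreement:** The two cameras differ on tilt, 0.04 rad from the scene view and 0.008 rad from the top. The scene view is almost edge-on, so I trust the top one more; both are under the 0.06 rad limit.

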